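Put the handed-in keys away in the hallway key safe and lock it up

ROBOT

A 7-joint arm with a two-finger parallel gripper is mounted at the origin on the work surface. World frame = base frame: x ahead of the robot, y to its left, z up, the work surface at z = 0. Lengths are in m, angles in rad, forces in N, time in s.
With the tool pointing down it reaches from about 0.4 to 0.9 m from the base axis. Payload 5.6 kg.
Tool frame: the origin (TCP) lies at the very end of the fingers, on their centre line; the grasp point (between the pads) lies 19 mm behind it; z points along the fingers, y is the direction in which the jaws open and shut (so a half turn about z gives the same grasp; the last joint's range is limited). The gripper opens to 92 mm and grips with 3 to 60 N. Pads are 20 mm wide; open, the fingers measure 128 mm over their backs; the gripper's body (75 mm by 189 mm) begins 69 mm behind the grasp point.
Start: joints at [-1.217, 0.468, -0.012, 1.603, 0.006, 1.071, -0.056], TCP at [0.251, 0.599, 0.215] pointing down, gripper open.
Joint ranges: [-2.53, 2.53], [-0.31, 2.02], [-1.57, 1.55], [0.28, 2.44], [-1.29, 4.43], [0.15, 1.84], [-2.92, 2.92]. Speed limits (rad/s): [2.57, 2.57, 3.14, 3.14, 3.14, 3.14, 3.14].

INTERFACE

Orientations are given as a rotation vector (axis times angle).
In Python, from station import arm gives the robot as it stands.
- The arm moves only by the tool carry_out, never from a script. Its argument "commands" is a list of rows, each an object with "translation": the shift along the world's x, y, z in m, a list of three; "angular": the turn, a rotation vector about the world's x, y, z in rad, a list of three; "hand": the opening, from 0 (shut) to 1 (fully open). In form: [{"translation": [tx, ty, tz], "angular": [rx, ry, rz], "hand": hand}, ...]. A call has exactly 8 rows; each row shifts and turns the commanded pose from where the row before left it; what a row does not reach is not made up. A row lasts 1/12 s, in which the tool goes at most 41.7 mm and 7.16 degrees, less where a joint would pass 70% of its speed; a pose out of reach is approached as far as the arm can. A call is refused whole if a number of a shift passes 0.0417 or a number of a turn 0.125, either way. A call with a gripper value outside its range is refused whole. The fingers move at their own pace and stop on an object; "newtons" is the grip in N (left out, the last holds). Time passes only in rows, so rows that do not move let the fingers close, or fill a call up. It gives the time, the measured TCP pose, the force and the opening at its end, in the units of the state.
- arm.observe(): the state, without advancing time (a new reading comes with each control period).
- arm.get_image(name): name is "scene" or "top"; returns (picture, depth): 400x640x3 uint8, blue, green, red; 400x640 float32, m along the optical axis (not along the pixel's ray), 0 where there is no reading.
- arm.camera_model(name): a dict with "mtx" (3x3 intrinsics, pixels), "dist" ([k1, k2, p1, p2, k3] as OpenCV has them; the pictures are not rectified), "camera_from_world" (4x4, takes a point from world to camera coordinates). Camera axes: x right, y down, z forward; pixel columns grow to the right and rows downward; lengths in m; the calibration is good to about 2 mm. A picture is of the moment at which its call begins. camera_model takes no time and is no camera call.
- arm.hand_in(): hands the job in, once; it reports no verdict.
The state is a dict: "time": time; "q": joint angles; "qvel": joint speeds; "tau": joint torques, N m; "eef_pos": TCP position; "tool_rot": TCP orientation; "wrist_force": force on the tool from outside, world axes, zero at the start; "ft_torque": the same for the moment, N m; "gripper_width": finger opening in m.
Only numpy, scipy, OpenCV 4.12 (cv2) and the standard library are available. Lean on these libraries where they do the work, as an engineer would, in place of code of your own. Each camera call takes 0.05 s, during which the arm holds its last target.

TASK

Put everything that was handed in on the shelf (the iron key, the blue gate fob and the white laundry tokens, whichever of them are there) away in the hallway key safe. Unlock it first by pressing its code, red, then blue, then yellow, one key at a time and never the black cancel key, then wind the handwheel until the bolt is fully drawn back against its stop and swing the tin flap up past upright. When everything lies in the well, lower the flap shut without slamming it, wind the bolt fully home against its other stop, and leave the jar lid and the rubber wedge where they are.

Things in the scene. Friction and masses are not known exactly. Their poses are not given: they have to be found in the camera images.
- safe: the key safe: a low grey steel box fixed on the green shelf, 220 (x) by 420 (y) by 70 mm high; its flat top is the deck. Origin: centre of its underside; at yaw 0 x points away from the robot, y to its left, z up; it may be turned up to 0.2 rad. Right part: a well under the tin flap. Left part: bolt and handwheel towards the far side, a row of four push keys at the front.
- well_floor (a point): centre of the well's floor, on the felt; axes as those of the safe. The well is 150 mm in x by 160 mm in y inside and 63 mm deep from the deck; its walls are 35 mm thick and more.
- flap (a joint): tin flap over the well, rad: 0 = shut, flat on the deck; up to 1.9 = leaning back past upright. 170 (x) by 190 (y) by 3 mm, 0.22 kg. Hinged at its right edge: the line along the safe's x through safe (0, -0.190, 0.070); the left edge rises and swings over to the right. Stiff hinge: stays where it is left, about 3 to 4 N at the pull moves it. It cannot rise while the bolt lies over its left edge.
- flap_handle (a point): middle of the flap's pull: a black T-bar 36 mm long (along the safe's x) and 14 mm thick on a thin stem, 145 mm from the hinge line and 33 mm above the flap's underside. Gripped by its two flat ends (36 mm apart) it turns freely between the pads; or grip across its 14 mm. Turns with the flap: y from hinge to free edge, z out of the outer face.
- bolt (a joint): the bolt, a steel bar sliding along the safe's y on the deck, m: 0 = fully home (25 mm over the flap's left edge, its red collar against the right-hand dark staple), 0.036 = fully drawn back (clear of the flap, collar against the left-hand staple). The staples are its stops; the collar's top is 86 mm above the shelf. Driven only by the handwheel. Starts 0 to 3 mm drawn.
- wheel (a joint): handwheel angle, rad: 0 = bolt home, growing counter-clockwise seen from above to 12.57 (two turns) = bolt fully drawn; 18 mm of bolt a turn, hard stops at both ends. Counter-clockwise draws the bolt, clockwise throws it. Black three-spoked wheel, 100 mm across, upright axis, rim top 106 mm above the shelf. Stays where it is left; about 3 N at the crank handle turns it.
- wheel_axis (a point): point on the handwheel's axis at the height of the middle of its crank handle, 126 mm above the shelf; at safe (0.025, 0.135). Does not turn.
- grip_mid (a point): middle of the wheel's crank handle: an upright orange grip 18 mm in diameter and 40 mm tall on the rim, 40 mm from the axis, from 106 to 146 mm above the shelf. It spins freely on its own pin, so it can be held fast and led round the circle. At wheel = 0 it is on the robot's side (safe -x) of the axis.
- key_red (a joint): red push key: travel in m, 0 = up, 0.005 = fully down; spring, 1.2 N at the start to 4 N fully down. Counts as pressed from 3.5 mm.
- key_blue (a joint): blue push key, the same.
- key_yellow (a joint): yellow push key, the same.
- key_black (a joint): black push key (cancel), the same. Not to be pressed.
- key_red_top (a point): middle of the red key's top, 95 mm above the shelf when up. The four keys stand in a row along the safe's y, 80 mm to the robot's side of the safe's middle: from the robot's left to right yellow, blue, black, red, 42 mm apart (safe y 0.176, 0.134, 0.092, 0.050). Each cap is 22 mm across and stands 9 mm proud of its 38 mm grey collar.
- key_blue_top (a point): middle of the blue key's top.
- key_yellow_top (a point): middle of the yellow key's top.
- key_black_top (a point): middle of the black key's top.
- iron_key: dark cast-iron key lying flat, 90 g, 86 mm long, 9 mm thick: ring bow 37 mm across centred at x = -0.032, round shank 9 mm thick along its x from -0.018 to 0.036, flat bit at x 0.024 to 0.035 on the +y side, out to 20 mm. Origin: under the shank, near the centre of mass; grip it there across its y. May be absent.
- gate_fob: blue plastic gate fob lying flat, 54 mm long (its x), 30 mm wide (its y), 10 mm thick, one end round, 30 g. Origin: centre of its underside, 20 mm from the square end. May be absent.
- token1: white plastic laundry token, a disc 34 mm across and 7 mm thick with a faint grey ring on top, 15 g, lying flat on the shelf. Origin: centre of its underside; z up. May be absent.
- token2: white plastic laundry token, a disc 34 mm across and 7 mm thick with a faint grey ring on top, 15 g, lying flat on the shelf. Origin: centre of its underside; z up. May be absent.
- token3: white plastic laundry token, a disc 34 mm across and 7 mm thick with a faint grey ring on top, 15 g, lying flat on the shelf. Origin: centre of its underside; z up. May be absent.
- jar_lid: green glass jar lid with a knob, 72 mm across, 26 mm high; a bystander. Origin: centre of its underside.
- rubber_wedge: black rubber door wedge, 120 by 40 mm, up to 25 mm high; a bystander. Origin: centre of its underside.
There are look-alikes about, which are no part of the job. Of the things that look like the iron_key, the middle-sized one is meant.

How it is judged:
By the outcome, as a careful person would: the job done as asked, in the order asked, and still so for the second after the job is handed in, with the robot touching nothing.
Of iron_key, gate_fob, token1, token2, token3 only 2 to 4 are there at a start; the rules pass over those that are not, and their reading is None.
At some moment in a run one of iron_key, gate_fob, token1, token2, token3 may be knocked a few centimetres aside while the robot is not near it.
Once in a run the grip may slacken for a moment while it holds something.
It also fails if it takes over 210 s, if anything falls off the work surface, if the arm or the gripper's body presses on something with over 40 N, if the wrist force passes 120 N, or if a joint passes its speed limit or range.

## Working session

There is one attempt and no reset: what is moved stays moved. The work goes in short steps, Python scripts to look and compute and a tool call to move; the robot and the scene stay as the last step left them, time stands still between calls to the robot, and variables do not carry over. Pictures are saved under pics/ and viewed, and the job is handed in when it is done.

Besides the shell and the picture viewer there is one more tool, called as name([rows], argument=value, ...), one row to a line, values as JSON. carry_out: Moves the arm, as the interface text tells. Its arguments: {"type":"object","properties":{"commands":{"type":"array"},"newtons":{"type":"number"}},"required":["commands"]}

```bash
ls; mkdir -p pics; cat > h.py <<'E'
import numpy as np, cv2
from station import arm
def snap(n,f):
    im,d=arm.get_image(n); cv2.imwrite(f'pics/{f}.png',im); np.save(f'pics/{f}.npy',d); return im,d
def proj(n,P):
    m=arm.camera_model(n);T=np.array(m['camera_from_world']);r,_=cv2.Rodrigues(T[:3,:3])
    return cv2.projectPoints(np.array(P,float).reshape(-1,1,3),r,T[:3,3],np.array(m['mtx']),np.array(m['dist']))[0].reshape(-1,2)
def ray(n,uv):
    m=arm.camera_model(n);T=np.array(m['camera_from_world'])
    x=cv2.undistortPoints(np.array(uv,float).reshape(-1,1,2),np.array(m['mtx']),np.array(m['dist'])).reshape(-1,2)
    R=T[:3,:3];c=-R.T@T[:3,3]
    return c,np.c_[x,np.ones(len(x))]@R
def atz(n,uv,z):
    c,d=ray(n,uv); z=np.broadcast_to(z,len(d))
    return c+d*((z-c[2])/d[:,2])[:,None]
def atd(n,uv,D):
    c,d=ray(n,uv); return c+d*np.array([D[int(round(v)),int(round(u))] for u,v in uv])[:,None]
def crop(f,x0,y0,x1,y1,s,o):
    im=cv2.imread(f'pics/{f}.png')[y0:y1,x0:x1]; cv2.imwrite(f'pics/{o}.png',cv2.resize(im,None,fx=s,fy=s,interpolation=cv2.INTER_CUBIC))
E
python3 - <<'E'
from h import *
np.set_printoptions(precision=4,suppress=True)
for n in('top','scene'):
    snap(n,n+'0'); m=arm.camera_model(n); print(m)
print(arm.observe())
E
```

```text
pics
{'mtx': array([[480.1   ,   0.    , 320.5225],
       [  0.    , 480.1   , 197.4851],
       [  0.    ,   0.    ,   1.    ]]), 'dist': array([-0.0013,  0.    ,  0.    ,  0.    ,  0.    ]), 'camera_from_world': array([[ 0.0188, -0.9998,  0.0037,  0.0062],
       [-0.9958, -0.019 , -0.089 ,  0.5875],
       [ 0.0891, -0.002 , -0.996 ,  1.3053],
       [ 0.    ,  0.    ,  0.    ,  1.    ]])}
{'mtx': array([[433.8164,   0.    , 319.0747],
       [  0.    , 433.8164, 196.7942],
       [  0.    ,   0.    ,   1.    ]]), 'dist': array([-0.097,  0.   ,  0.   ,  0.   ,  0.   ]), 'camera_from_world': array([[-0.682 ,  0.7313,  0.0101,  0.3754],
       [ 0.4642,  0.4434, -0.7668, -0.2025],
       [-0.5652, -0.5182, -0.6419,  1.3696],
       [ 0.    ,  0.    ,  0.    ,  1.    ]])}
{'time': 0.1, 'q': array([-1.217 ,  0.4683, -0.0116,  1.6035,  0.006 ,  1.0714, -0.0563]), 'qvel': array([ 0.    , -0.0023,  0.0009, -0.0003,  0.0019,  0.    , -0.0002]), 'tau': array([  0.0015, -52.1642,  -0.0124, -24.4366,  -0.0568,   0.014 ,
         0.0001]), 'eef_pos': array([0.2511, 0.599 , 0.2137]), 'tool_rot': array([-0.6193, -3.0797,  0.0024]), 'wrist_force': array([ 0.2316,  0.6677, -0.4786]), 'ft_torque': array([-0.0126,  0.017 , -0.0037]), 'gripper_width': 0.09186332188135038}
```

View pics/top0.png

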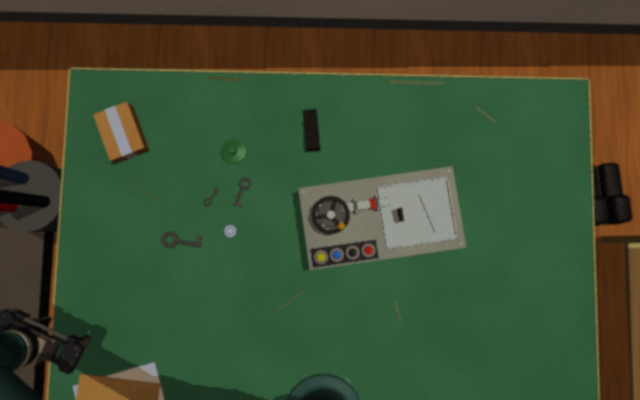

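View pics/scene0.png

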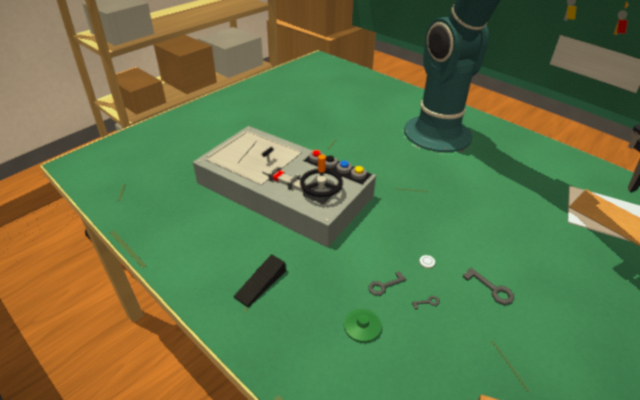

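```bash
python3 - <<'E'
from h import *
crop('top0',150,130,310,260,5,'c1'); crop('top0',290,150,480,280,4,'c2'); crop('scene0',340,240,540,350,4,'c3')
crop('scene0',180,110,390,250,3.7,'c4')
E
```

```text
(no output)
```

View pics/c1.png

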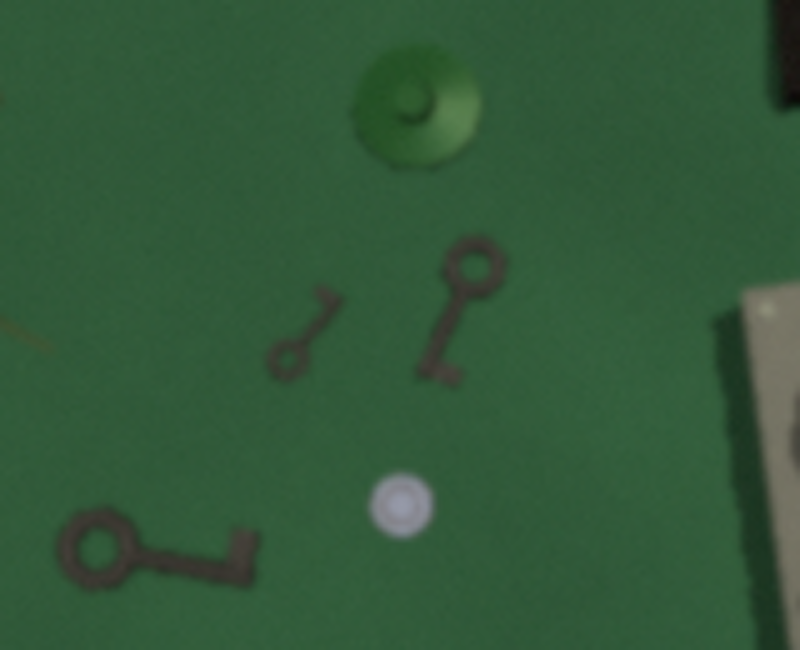

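View pics/c2.png

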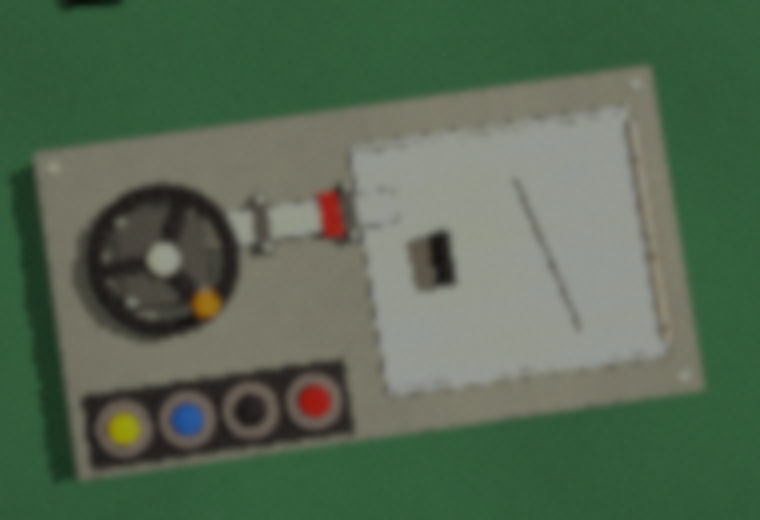

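View pics/c3.png

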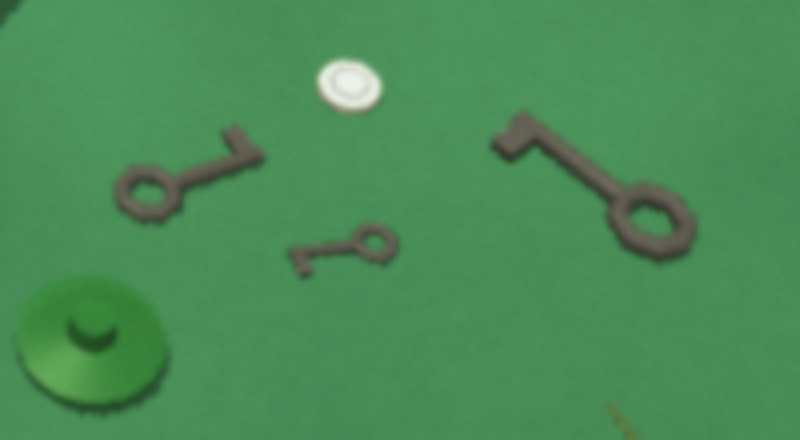

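View pics/c4.png

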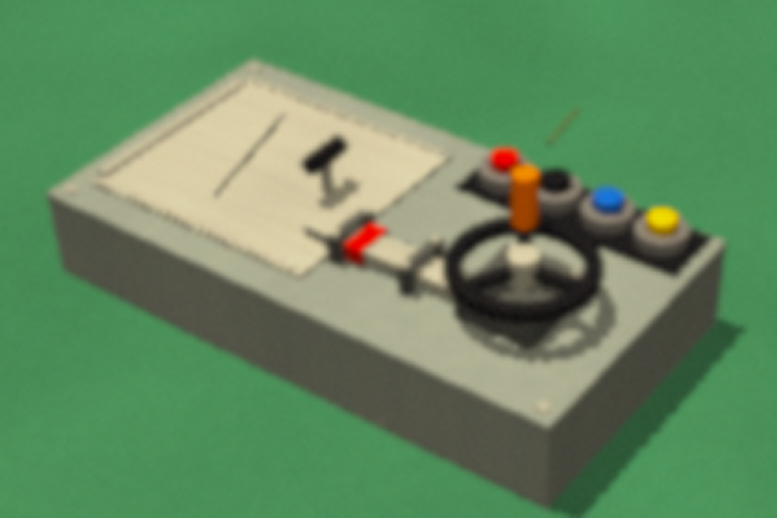

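```bash
cat > m1.py <<'E'
from h import *
np.set_printoptions(precision=4,suppress=True)
from scipy.optimize import least_squares
loc=[(.11,.21,.07),(.11,-.21,.07),(-.11,-.21,.07),(-.11,.21,.07),(-.08,.176,.095),(-.08,.134,.095),(-.08,.092,.095),(-.08,.05,.095)]
T=np.array([(36,152),(652,68),(704,388),(80,478),(125,428),(187,419),(250,409),(315,400)])/4+[290,150]-.375
loc2=[(.11,-.21,.07),(.11,.21,.07),(-.11,.21,.07),(-.11,-.21,.07),(-.08,.176,.095),(-.08,.134,.095),(-.08,.092,.095),(-.08,.05,.095)]
S=np.array([(52,195),(549,428),(722,243),(254,62),(662,218),(607,197),(555,180),(505,157)])/3.7+[180,110]-.37
def W(p,L):
    c,s=np.cos(p[2]),np.sin(p[2]);L=np.array(L);return np.c_[p[0]+c*L[:,0]-s*L[:,1],p[1]+s*L[:,0]+c*L[:,1],L[:,2]]
for use in ((1,0),(0,1),(1,1)):
    f=lambda p:np.r_[use[0]*(proj('top',W(p,loc))-T).ravel(),use[1]*(proj('scene',W(p,loc2))-S).ravel()]
    r=least_squares(f,[.6,-.1,0]);print(r.x);print(r.fun.reshape(-1,2).round(1).tolist())
p=r.x
for n,l in dict(well=(.0,-.1,.007),red=(-.08,.05,.095),blue=(-.08,.134,.095),yellow=(-.08,.176,.095),axis=(.025,.135,.126)).items(): print(n,W(p,[l]))
c=lambda pts:np.array(pts)/5+[150,130]-.4
k=atz('top',c([(475,267),(428,373),(455,380),(447,330)]),.009);print('key bow,tip,bit',k)
print('tok',atz('top',c([(402,505),(370,505),(434,505)]),.007))
s3=lambda pts:np.array(pts)/4+[340,240]-.4
print('scene key bow, shank end',atz('scene',s3([(150,193),(262,157)]),.009),'tok',atz('scene',s3([(349,85)]),.007))
g=atz('top',np.array([(207,303)])/4+[290,150]-.375,.146);print('grip',g)
E
python3 m1.py
```

```text
[ 0.5337 -0.147   0.1572]
[[-0.3, -0.2], [-0.2, -0.5], [0.2, 0.6], [-0.2, 0.1], [-0.3, -0.1], [0.2, -0.1], [0.4, 0.1], [0.1, 0.1], [-0.0, -0.0], [-0.0, -0.0], [0.0, -0.0], [-0.0, -0.0], [-0.0, -0.0], [-0.0, -0.0], [-0.0, -0.0], [-0.0, -0.0]]
[ 0.5348 -0.1441  0.1572]
[[-0.0, -0.0], [-0.0, -0.0], [-0.0, 0.0], [-0.0, -0.0], [-0.0, -0.0], [-0.0, -0.0], [-0.0, -0.0], [-0.0, -0.0], [-1.6, -0.4], [-0.3, 0.6], [1.2, 0.1], [-0.2, -0.6], [0.2, 0.0], [0.4, -0.0], [0.3, -1.0], [0.0, -0.1]]
[ 0.5338 -0.1459  0.1572]
[[-0.7, -0.3], [-0.6, -0.6], [-0.2, 0.6], [-0.6, 0.1], [-0.7, -0.2], [-0.2, -0.2], [0.0, 0.1], [-0.3, 0.1], [-1.7, -0.8], [-0.6, -0.0], [0.8, -0.3], [-0.3, -0.9], [-0.1, -0.5], [0.1, -0.5], [-0.0, -1.4], [-0.2, -0.5]]
well [[ 0.5495 -0.2447  0.007 ]]
red [[ 0.447  -0.1091  0.095 ]]
blue [[ 0.4338 -0.0261  0.095 ]]
yellow [[0.4272 0.0154 0.095 ]]
axis [[ 0.5374 -0.0087  0.126 ]]
key bow,tip,bit [[0.6257 0.2318 0.009 ]
 [0.5654 0.2561 0.009 ]
 [0.5617 0.2409 0.009 ]
 [0.5898 0.2463 0.009 ]]
tok [[0.4913 0.2685 0.007 ]
 [0.491  0.2863 0.007 ]
 [0.4916 0.2506 0.007 ]]
scene key bow, shank end [[0.6288 0.236  0.009 ]
 [0.5695 0.2648 0.009 ]] tok [[0.493  0.2704 0.007 ]]
grip [[ 0.5073 -0.0361  0.146 ]]
```

carry_out([
  {"translation": [0.011, -0.039, 0], "angular": [0, 0, -0.0635], "hand": 0},
  {"translation": [0.011, -0.039, 0], "angular": [0, 0, -0.0635], "hand": 0},
  {"translation": [0.011, -0.039, 0], "angular": [0, 0, -0.0635], "hand": 0},
  {"translation": [0.011, -0.039, 0], "angular": [0, 0, -0.0635], "hand": 0},
  {"translation": [0.011, -0.039, 0], "angular": [0, 0, -0.0635], "hand": 0},
  {"translation": [0.011, -0.039, 0], "angular": [0, 0, -0.0635], "hand": 0},
  {"translation": [0.011, -0.039, 0], "angular": [0, 0, -0.0635], "hand": 0},
  {"translation": [0.011, -0.039, 0], "angular": [0, 0, -0.0635], "hand": 0},
], newtons=20)

```text
time: 0.77
eef_pos: [0.3392, 0.2854, 0.2144]
tool_rot: [-1.377, -2.823, 0.0]
wrist_force: [1.6, -0.2, -0.0]
gripper_width: 0.0404
```

carry_out([
  {"translation": [0.011, -0.039, 0], "angular": [0, 0, -0.0635], "hand": 0},
  {"translation": [0.011, -0.039, 0], "angular": [0, 0, -0.0635], "hand": 0},
  {"translation": [0.011, -0.039, 0], "angular": [0, 0, -0.0635], "hand": 0},
  {"translation": [0.011, -0.039, 0], "angular": [0, 0, -0.0635], "hand": 0},
  {"translation": [0.011, -0.039, 0], "angular": [0, 0, -0.0635], "hand": 0},
  {"translation": [0.011, -0.039, 0], "angular": [0, 0, -0.0635], "hand": 0},
  {"translation": [0.011, -0.039, 0], "angular": [0, 0, -0.0635], "hand": 0},
  {"translation": [0.011, -0.039, 0], "angular": [0, 0, -0.0635], "hand": 0},
])

```text
time: 1.43
eef_pos: [0.4271, -0.0265, 0.2147]
tool_rot: [2.043, 2.387, 0.001]
wrist_force: [0.8, 0.3, -0.5]
gripper_width: 0.0001
```

carry_out([
  {"translation": [0.0067, -0.0275, 0], "angular": [0, 0, 0], "hand": 0},
  {"translation": [0.0067, -0.0275, 0], "angular": [0, 0, 0], "hand": 0},
  {"translation": [0.0066, -0.0275, -0.02], "angular": [0, 0, 0], "hand": 0},
  {"translation": [0, 0, -0.03], "angular": [0, 0, 0], "hand": 0},
  {"translation": [0, 0, -0.03], "angular": [0, 0, 0], "hand": 0},
  {"translation": [0, 0, -0.02], "angular": [0, 0, 0], "hand": 0},
  {"translation": [0, 0, -0.014], "angular": [0, 0, 0], "hand": 0},
  {"translation": [0, 0, 0], "angular": [0, 0, 0], "hand": 0},
])

```text
time: 2.1
eef_pos: [0.4448, -0.1068, 0.0979]
tool_rot: [-2.037, -2.386, 0.007]
wrist_force: [-1.1, -0.0, -1.0]
gripper_width: 0.0005
```

```bash
python3 - <<'E'
from h import *
print(arm.observe()['eef_pos'])
snap('top','t1'); snap('scene','s1')
crop('scene','0'and 0,0,1,1,1,'x') if 0 else None
crop('s1',220,80,420,230,4,'c5')
E
```

```text
[ 0.44483528 -0.10683019  0.09794274]
```

View pics/c5.png

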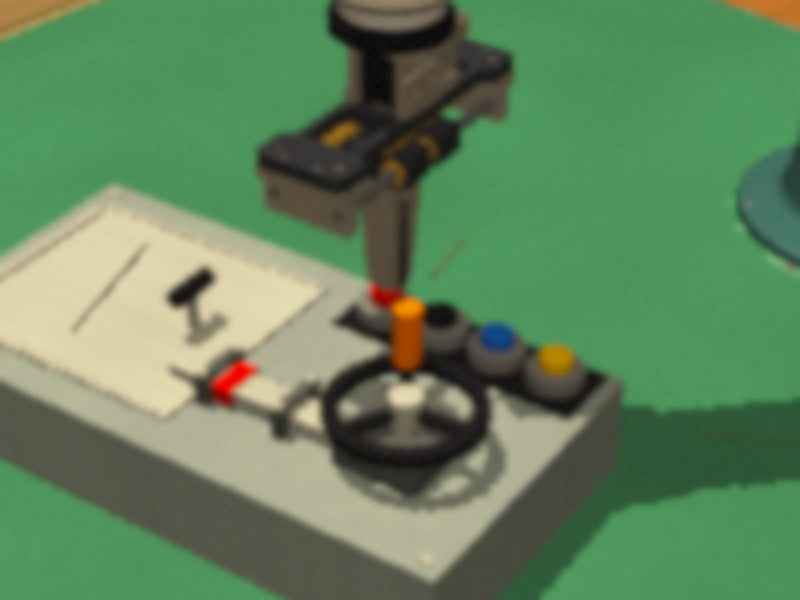

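View pics/t1.png

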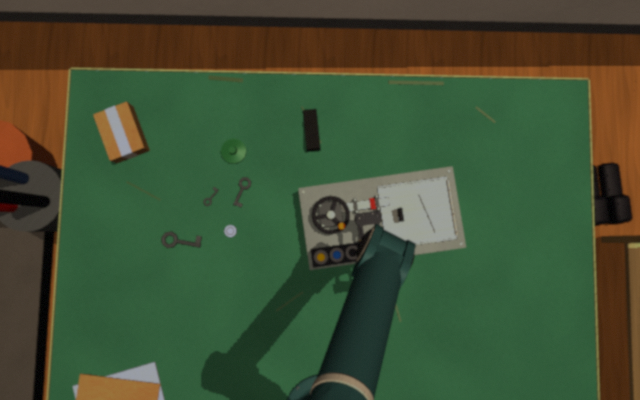

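carry_out([
  {"translation": [0.001, -0.001, 0], "angular": [0, 0, 0], "hand": 0},
  {"translation": [0, 0, -0.003], "angular": [0, 0, 0], "hand": 0},
  {"translation": [0, 0, -0.003], "angular": [0, 0, 0], "hand": 0},
  {"translation": [0, 0, -0.003], "angular": [0, 0, 0], "hand": 0},
  {"translation": [0, 0, -0.002], "angular": [0, 0, 0], "hand": 0},
  {"translation": [0, 0, 0], "angular": [0, 0, 0], "hand": 0},
  {"translation": [0, 0, 0], "angular": [0, 0, 0], "hand": 0},
  {"translation": [0, 0, 0], "angular": [0, 0, 0], "hand": 0},
])

```text
time: 2.87
eef_pos: [0.4492, -0.108, 0.0904]
tool_rot: [2.038, 2.389, 0.002]
wrist_force: [-0.8, 0.6, 6.6]
gripper_width: 0.0006
```

carry_out([
  {"translation": [0, 0, 0.015], "angular": [0, 0, 0], "hand": 0},
  {"translation": [0, 0, 0.015], "angular": [0, 0, 0], "hand": 0},
  {"translation": [-0.005, 0.0273, 0], "angular": [0, 0, 0], "hand": 0},
  {"translation": [-0.005, 0.0273, 0], "angular": [0, 0, 0], "hand": 0},
  {"translation": [-0.005, 0.0273, 0], "angular": [0, 0, 0], "hand": 0},
  {"translation": [0, 0, 0], "angular": [0, 0, 0], "hand": 0},
  {"translation": [0, 0, -0.01], "angular": [0, 0, 0], "hand": 0},
  {"translation": [0, 0, -0.01], "angular": [0, 0, 0], "hand": 0},
])

```text
time: 3.53
eef_pos: [0.4338, -0.0263, 0.0992]
tool_rot: [2.038, 2.389, 0.002]
wrist_force: [0.2, -0.3, -0.2]
gripper_width: 0.0006
```

carry_out([
  {"translation": [0, 0, -0.003], "angular": [0, 0, 0], "hand": 0},
  {"translation": [0, 0, -0.003], "angular": [0, 0, 0], "hand": 0},
  {"translation": [0, 0, -0.003], "angular": [0, 0, 0], "hand": 0},
  {"translation": [0, 0, -0.0015], "angular": [0, 0, 0], "hand": 0},
  {"translation": [0, 0, 0], "angular": [0, 0, 0], "hand": 0},
  {"translation": [0, 0, 0], "angular": [0, 0, 0], "hand": 0},
  {"translation": [0, 0, 0], "angular": [0, 0, 0], "hand": 0},
  {"translation": [0, 0, 0], "angular": [0, 0, 0], "hand": 0},
])

```text
time: 4.2
eef_pos: [0.4325, -0.0271, 0.09]
tool_rot: [-2.04, -2.386, 0.001]
wrist_force: [-8.0, -0.8, 21.3]
gripper_width: 0.0004
```

carry_out([
  {"translation": [0, 0, 0.015], "angular": [0, 0, 0], "hand": 0},
  {"translation": [0, 0, 0.015], "angular": [0, 0, 0], "hand": 0},
  {"translation": [-0.003, 0.021, 0], "angular": [0, 0, 0], "hand": 0},
  {"translation": [-0.003, 0.021, 0], "angular": [0, 0, 0], "hand": 0},
  {"translation": [0, 0, 0], "angular": [0, 0, 0], "hand": 0},
  {"translation": [0, 0, -0.01], "angular": [0, 0, 0], "hand": 0},
  {"translation": [0, 0, -0.01], "angular": [0, 0, 0], "hand": 0},
  {"translation": [0, 0, 0], "angular": [0, 0, 0], "hand": 0},
])

```text
time: 4.87
eef_pos: [0.4259, 0.0146, 0.097]
tool_rot: [-2.04, -2.387, 0.005]
wrist_force: [-1.0, -0.3, 0.1]
gripper_width: 0.0006
```

carry_out([
  {"translation": [0, 0, -0.003], "angular": [0, 0, 0], "hand": 0},
  {"translation": [0, 0, -0.003], "angular": [0, 0, 0], "hand": 0},
  {"translation": [0, 0, -0.003], "angular": [0, 0, 0], "hand": 0},
  {"translation": [0, 0, -0.001], "angular": [0, 0, 0], "hand": 0},
  {"translation": [0, 0, 0], "angular": [0, 0, 0], "hand": 0},
  {"translation": [0, 0, 0], "angular": [0, 0, 0], "hand": 0},
  {"translation": [0, 0, 0], "angular": [0, 0, 0], "hand": 0},
  {"translation": [0, 0, 0], "angular": [0, 0, 0], "hand": 0},
])

```text
time: 5.53
eef_pos: [0.4271, 0.0149, 0.0901]
tool_rot: [-2.04, -2.388, 0.0]
wrist_force: [-6.9, -3.8, 19.6]
gripper_width: 0.0006
```

carry_out([
  {"translation": [0, 0, 0.04], "angular": [0, 0, 0], "hand": 0.6},
  {"translation": [0, 0, 0.04], "angular": [0, 0, 0], "hand": 0.6},
  {"translation": [0.0267, -0.017, 0], "angular": [0, 0, 0], "hand": 0.6},
  {"translation": [0.0267, -0.017, 0], "angular": [0, 0, 0], "hand": 0.6},
  {"translation": [0.0266, -0.017, 0], "angular": [0, 0, 0], "hand": 0.6},
  {"translation": [0, 0, 0], "angular": [0, 0, 0], "hand": 0.6},
  {"translation": [0, 0, 0], "angular": [0, 0, 0], "hand": 0.6},
  {"translation": [0, 0, 0], "angular": [0, 0, 0], "hand": 0.6},
])

```text
time: 6.2
eef_pos: [0.5063, -0.035, 0.1684]
tool_rot: [-2.039, -2.388, 0.002]
wrist_force: [-0.5, 0.9, -0.3]
gripper_width: 0.0517
```

```bash
python3 - <<'E'
from h import *
snap('scene','s2')
crop('s2',240,80,440,230,4,'c6')
E
```

```text
(no output)
```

View pics/c6.png

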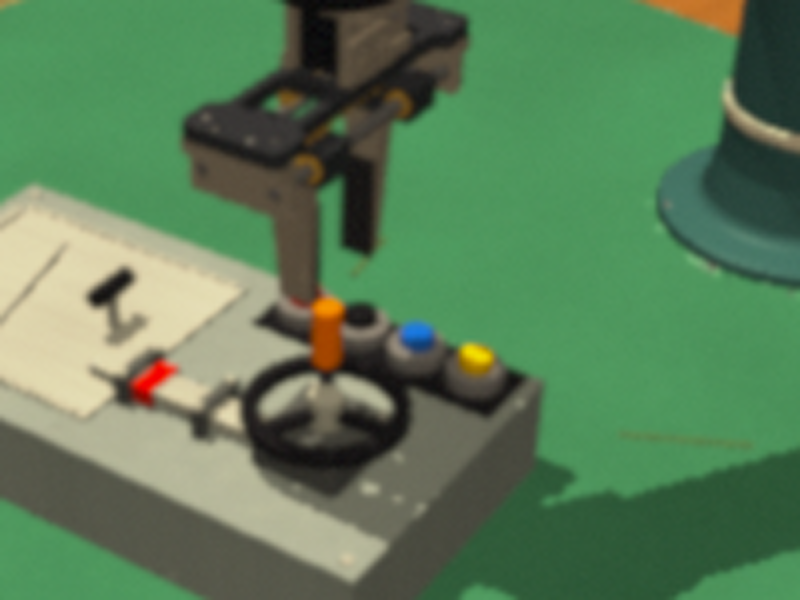

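carry_out([
  {"translation": [0, 0, -0.02], "angular": [0, 0, 0], "hand": 0.6},
  {"translation": [0, 0, -0.02], "angular": [0, 0, 0], "hand": 0.6},
  {"translation": [0, 0, -0.016], "angular": [0, 0, 0], "hand": 0.6},
  {"translation": [0, 0, 0], "angular": [0, 0, 0], "hand": 0.6},
  {"translation": [0, 0, 0], "angular": [0, 0, 0], "hand": 0},
  {"translation": [0, 0, 0], "angular": [0, 0, 0], "hand": 0},
  {"translation": [0, 0, 0], "angular": [0, 0, 0], "hand": 0},
  {"translation": [0, 0, 0], "angular": [0, 0, 0], "hand": 0},
], newtons=25)

```text
time: 6.92
eef_pos: [0.5078, -0.0349, 0.1141]
tool_rot: [2.038, 2.389, 0.002]
wrist_force: [-0.7, -0.3, -0.5]
gripper_width: 0.0303
```

carry_out([
  {"translation": [0, 0, 0], "angular": [0, 0, 0], "hand": 0},
  {"translation": [0, 0, 0], "angular": [0, 0, 0], "hand": 0},
  {"translation": [0, 0, 0], "angular": [0, 0, 0], "hand": 0},
  {"translation": [0, 0, 0], "angular": [0, 0, 0], "hand": 0},
  {"translation": [0, 0, 0], "angular": [0, 0, 0], "hand": 0},
  {"translation": [0, 0, 0], "angular": [0, 0, 0], "hand": 0},
  {"translation": [0, 0, 0], "angular": [0, 0, 0], "hand": 0},
  {"translation": [0, 0, 0], "angular": [0, 0, 0], "hand": 0},
])

```text
time: 7.58
eef_pos: [0.5076, -0.0351, 0.1135]
tool_rot: [2.039, 2.389, 0.001]
wrist_force: [-1.6, 1.4, 5.6]
gripper_width: 0.0171
```

```bash
cat > circ.py <<'E'
import sys,json,numpy as np
a,step,n,hand=float(sys.argv[1]),float(sys.argv[2]),int(sys.argv[3]),sys.argv[4]
c=np.array([.5374,-.0087]);
P=lambda t:np.round(c+.04*np.array([np.cos(np.radians(t)),np.sin(np.radians(t))]),4)
for k in range(n):
    d=P(a+step*(k+1))-P(a+step*k); print(f"{k} {a+step*(k+1):.1f} [{d[0]:.4f}, {d[1]:.4f}, 0]", end='\n' if k%4==3 else '  ')
E
python3 circ.py 221.5 15 24 0
```

```text
0 236.5 [0.0079, -0.0069, 0]  1 251.5 [0.0094, -0.0045, 0]  2 266.5 [0.0103, -0.0020, 0]  3 281.5 [0.0104, 0.0007, 0]
4 296.5 [0.0098, 0.0034, 0]  5 311.5 [0.0087, 0.0058, 0]  6 326.5 [0.0069, 0.0079, 0]  7 341.5 [0.0045, 0.0094, 0]
8 356.5 [0.0020, 0.0103, 0]  9 371.5 [-0.0007, 0.0104, 0]  10 386.5 [-0.0034, 0.0098, 0]  11 401.5 [-0.0058, 0.0087, 0]
12 416.5 [-0.0079, 0.0069, 0]  13 431.5 [-0.0094, 0.0045, 0]  14 446.5 [-0.0103, 0.0020, 0]  15 461.5 [-0.0104, -0.0007, 0]
16 476.5 [-0.0098, -0.0034, 0]  17 491.5 [-0.0087, -0.0058, 0]  18 506.5 [-0.0069, -0.0079, 0]  19 521.5 [-0.0045, -0.0094, 0]
20 536.5 [-0.0020, -0.0103, 0]  21 551.5 [0.0007, -0.0104, 0]  22 566.5 [0.0034, -0.0098, 0]  23 581.5 [0.0058, -0.0087, 0]
```

carry_out([
  {"translation": [0.0079, -0.0069, 0], "angular": [0, 0, 0], "hand": 0},
  {"translation": [0.0094, -0.0045, 0], "angular": [0, 0, 0], "hand": 0},
  {"translation": [0.0103, -0.002, 0], "angular": [0, 0, 0], "hand": 0},
  {"translation": [0.0104, 0.0007, 0], "angular": [0, 0, 0], "hand": 0},
  {"translation": [0.0098, 0.0034, 0], "angular": [0, 0, 0], "hand": 0},
  {"translation": [0.0087, 0.0058, 0], "angular": [0, 0, 0], "hand": 0},
  {"translation": [0.0069, 0.0079, 0], "angular": [0, 0, 0], "hand": 0},
  {"translation": [0.0045, 0.0094, 0], "angular": [0, 0, 0], "hand": 0},
])

```text
time: 8.25
eef_pos: [0.5746, -0.0227, 0.1135]
tool_rot: [-2.04, -2.388, 0.004]
wrist_force: [-6.1, -2.7, 9.9]
gripper_width: 0.0178
```

carry_out([
  {"translation": [0.002, 0.0103, 0], "angular": [0, 0, 0], "hand": 0},
  {"translation": [-0.0007, 0.0104, 0], "angular": [0, 0, 0], "hand": 0},
  {"translation": [-0.0034, 0.0098, 0], "angular": [0, 0, 0], "hand": 0},
  {"translation": [-0.0058, 0.0087, 0], "angular": [0, 0, 0], "hand": 0},
  {"translation": [-0.0079, 0.0069, 0], "angular": [0, 0, 0], "hand": 0},
  {"translation": [-0.0094, 0.0045, 0], "angular": [0, 0, 0], "hand": 0},
  {"translation": [-0.0103, 0.002, 0], "angular": [0, 0, 0], "hand": 0},
  {"translation": [-0.0104, -0.0007, 0], "angular": [0, 0, 0], "hand": 0},
])

```text
time: 8.92
eef_pos: [0.5295, 0.0313, 0.1136]
tool_rot: [2.037, 2.389, 0.003]
wrist_force: [5.1, -3.7, 3.6]
gripper_width: 0.0173
```

carry_out([
  {"translation": [-0.0098, -0.0034, 0], "angular": [0, 0, 0], "hand": 0},
  {"translation": [-0.0087, -0.0058, 0], "angular": [0, 0, 0], "hand": 0},
  {"translation": [-0.0069, -0.0079, 0], "angular": [0, 0, 0], "hand": 0},
  {"translation": [-0.0045, -0.0094, 0], "angular": [0, 0, 0], "hand": 0},
  {"translation": [-0.002, -0.0103, 0], "angular": [0, 0, 0], "hand": 0},
  {"translation": [0.0007, -0.0104, 0], "angular": [0, 0, 0], "hand": 0},
  {"translation": [0.0034, -0.0098, 0], "angular": [0, 0, 0], "hand": 0},
  {"translation": [0.0058, -0.0087, 0], "angular": [0, 0, 0], "hand": 0},
])

```text
time: 9.58
eef_pos: [0.5054, -0.0325, 0.1135]
tool_rot: [-2.034, -2.387, -0.003]
wrist_force: [-1.8, 5.3, 10.9]
gripper_width: 0.0177
```

```bash
python3 - <<'E'
from h import *
snap('scene','s3')
crop('s3',240,80,440,230,4,'c7')
E
```

```text
(no output)
```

View pics/c7.png

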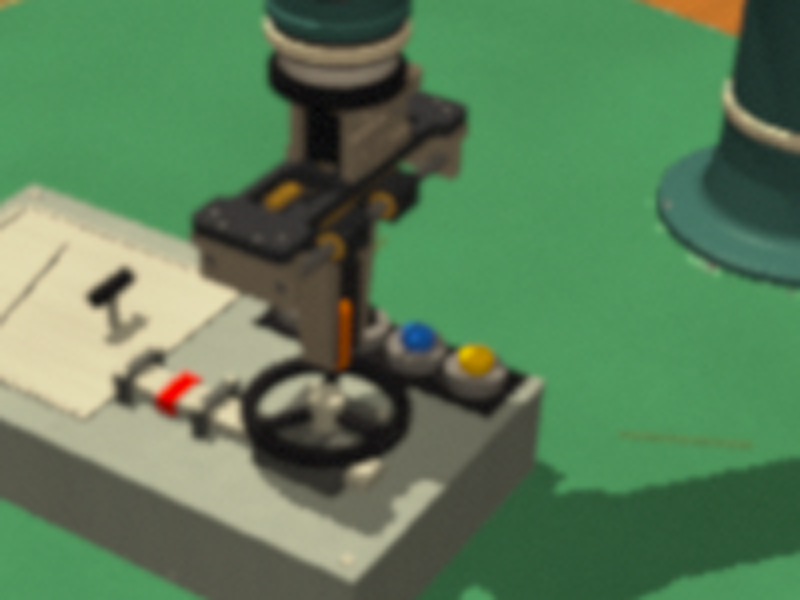

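carry_out([
  {"translation": [0.0079, -0.0069, 0], "angular": [0, 0, 0], "hand": 0},
  {"translation": [0.0094, -0.0045, 0], "angular": [0, 0, 0], "hand": 0},
  {"translation": [0.0103, -0.002, 0], "angular": [0, 0, 0], "hand": 0},
  {"translation": [0.0104, 0.0007, 0], "angular": [0, 0, 0], "hand": 0},
  {"translation": [0.0098, 0.0034, 0], "angular": [0, 0, 0], "hand": 0},
  {"translation": [0.0087, 0.0058, 0], "angular": [0, 0, 0], "hand": 0},
  {"translation": [0.0069, 0.0079, 0], "angular": [0, 0, 0], "hand": 0},
  {"translation": [0.0045, 0.0094, 0], "angular": [0, 0, 0], "hand": 0},
])

```text
time: 10.3
eef_pos: [0.5744, -0.0229, 0.1135]
tool_rot: [2.041, 2.388, -0.003]
wrist_force: [-1.2, -4.4, 8.2]
gripper_width: 0.0173
```

carry_out([
  {"translation": [0.002, 0.0103, 0], "angular": [0, 0, 0], "hand": 0},
  {"translation": [-0.0007, 0.0104, 0], "angular": [0, 0, 0], "hand": 0},
  {"translation": [-0.0034, 0.0098, 0], "angular": [0, 0, 0], "hand": 0},
  {"translation": [-0.0058, 0.0087, 0], "angular": [0, 0, 0], "hand": 0},
  {"translation": [-0.0079, 0.0069, 0], "angular": [0, 0, 0], "hand": 0},
  {"translation": [-0.0094, 0.0045, 0], "angular": [0, 0, 0], "hand": 0},
  {"translation": [-0.0103, 0.002, 0], "angular": [0, 0, 0], "hand": 0},
  {"translation": [-0.0104, -0.0007, 0], "angular": [0, 0, 0], "hand": 0},
])

```text
time: 10.97
eef_pos: [0.5293, 0.0312, 0.1136]
tool_rot: [2.037, 2.389, 0.003]
wrist_force: [5.0, -3.7, 4.1]
gripper_width: 0.0177
```

carry_out([
  {"translation": [-0.0098, -0.0034, 0], "angular": [0, 0, 0], "hand": 0},
  {"translation": [-0.0087, -0.0058, 0], "angular": [0, 0, 0], "hand": 0},
  {"translation": [-0.0069, -0.0079, 0], "angular": [0, 0, 0], "hand": 0},
  {"translation": [-0.0045, -0.0094, 0], "angular": [0, 0, 0], "hand": 0},
  {"translation": [-0.002, -0.0103, 0], "angular": [0, 0, 0], "hand": 0},
  {"translation": [0, 0, 0], "angular": [0, 0, 0], "hand": 0},
  {"translation": [0, 0, 0], "angular": [0, 0, 0], "hand": 0},
  {"translation": [0, 0, 0], "angular": [0, 0, 0], "hand": 0},
])

```text
time: 11.63
eef_pos: [0.4972, -0.0065, 0.1135]
tool_rot: [2.039, 2.389, 0.001]
wrist_force: [3.0, -2.5, 7.1]
gripper_width: 0.0174
```

carry_out([
  {"translation": [0.0001, -0.0035, 0], "angular": [0, 0, 0], "hand": 0},
  {"translation": [0.0002, -0.0035, 0], "angular": [0, 0, 0], "hand": 0},
  {"translation": [0.0004, -0.0035, 0], "angular": [0, 0, 0], "hand": 0},
  {"translation": [0.0008, -0.0035, 0], "angular": [0, 0, 0], "hand": 0},
  {"translation": [0, 0, 0], "angular": [0, 0, 0], "hand": 0},
  {"translation": [0, 0, 0], "angular": [0, 0, 0], "hand": 0},
  {"translation": [0, 0, 0], "angular": [0, 0, 0], "hand": 0},
  {"translation": [0, 0, 0], "angular": [0, 0, 0], "hand": 0},
])

```text
time: 12.3
eef_pos: [0.4977, -0.0148, 0.1135]
tool_rot: [-2.031, -2.388, -0.006]
wrist_force: [0.9, 10.3, 10.5]
gripper_width: 0.0174
```

```bash
python3 - <<'E'
from h import *
snap('scene','s4')
crop('s4',240,80,440,230,4,'c8')
E
```

```text
(no output)
```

View pics/c8.png

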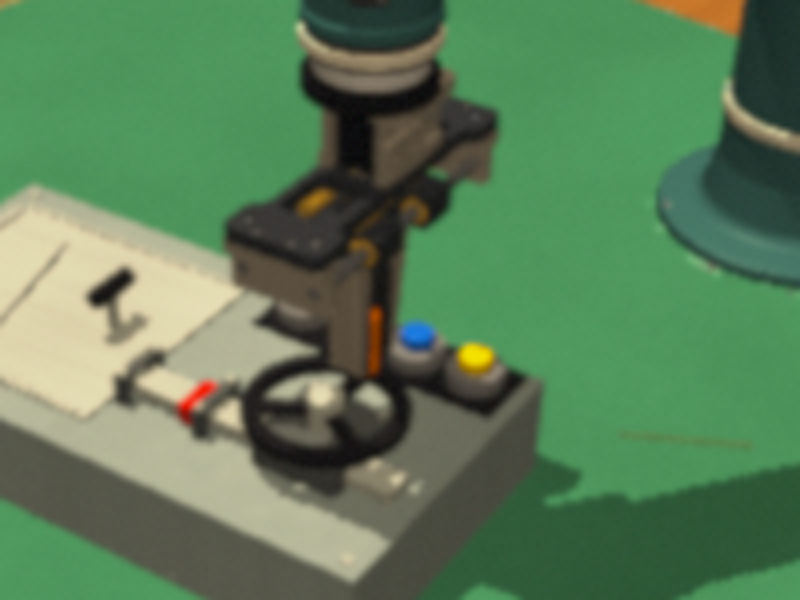

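```bash
python3 - <<'E'
from h import *
p=atz('top',np.array([(443,258)])/4+[290,150]-.375,.11);print(p)
p2=atz('scene',np.array([(110,287)])/4+[240,80]-.375,.107);print(p2)
E
```

```text
[[ 0.5404738 -0.1902451  0.11     ]]
[[ 0.54434064 -0.18611262  0.107     ]]
```

carry_out([
  {"translation": [0, 0.003, 0], "angular": [0, 0, 0], "hand": 0.6},
  {"translation": [0, 0, 0], "angular": [0, 0, 0], "hand": 0.6},
  {"translation": [0, 0, 0], "angular": [0, 0, 0], "hand": 0.6},
  {"translation": [0, 0, 0], "angular": [0, 0, 0], "hand": 0.6},
  {"translation": [0, 0, 0], "angular": [0, 0, 0], "hand": 0.6},
  {"translation": [0, 0, 0.02], "angular": [0, 0, 0], "hand": 0.6},
  {"translation": [0, 0, 0.03], "angular": [0, 0, 0], "hand": 0.7},
  {"translation": [0, 0, 0.015], "angular": [0, 0, 0], "hand": 0.7},
])

```text
time: 13.02
eef_pos: [0.4993, -0.018, 0.1799]
tool_rot: [2.04, 2.388, 0.001]
wrist_force: [0.7, 1.7, 0.8]
gripper_width: 0.0643
```

carry_out([
  {"translation": [0.0085, -0.0345, 0], "angular": [0, 0, 0], "hand": 0.7},
  {"translation": [0.0085, -0.0345, 0], "angular": [0, 0, 0], "hand": 0.7},
  {"translation": [0.0085, -0.0345, 0], "angular": [0, 0, 0], "hand": 0.7},
  {"translation": [0.0085, -0.0345, 0], "angular": [0, 0, 0], "hand": 0.7},
  {"translation": [0.0085, -0.0345, 0], "angular": [0, 0, 0], "hand": 0.7},
  {"translation": [0, 0, -0.03], "angular": [0, 0, 0], "hand": 0.7},
  {"translation": [0, 0, -0.02], "angular": [0, 0, 0], "hand": 0.7},
  {"translation": [0, 0, 0], "angular": [0, 0, 0], "hand": 0.7},
])

```text
time: 13.68
eef_pos: [0.5381, -0.1897, 0.1241]
tool_rot: [-2.037, -2.383, 0.006]
wrist_force: [-1.1, 0.6, 0.6]
gripper_width: 0.0643
```

```bash
python3 - <<'E'
from h import *
print(arm.observe()['eef_pos'])
snap('scene','s5')
crop('s5',180,60,380,210,4,'c9')
E
```

```text
[ 0.53806056 -0.18970837  0.12411852]
```

View pics/c9.png

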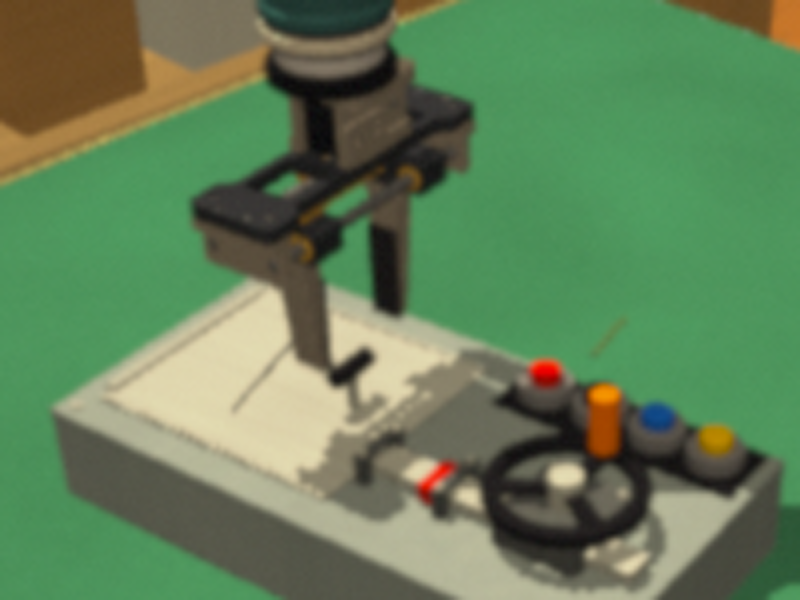

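carry_out([
  {"translation": [0.001, 0, -0.02], "angular": [0, 0, 0], "hand": 0.7},
  {"translation": [0, 0, -0.0185], "angular": [0, 0, 0], "hand": 0.7},
  {"translation": [0, 0, 0], "angular": [0, 0, 0], "hand": 0.2},
  {"translation": [0, 0, 0], "angular": [0, 0, 0], "hand": 0.2},
  {"translation": [0, 0, 0], "angular": [0, 0, 0], "hand": 0.2},
  {"translation": [0, 0, 0], "angular": [0, 0, 0], "hand": 0.2},
  {"translation": [0, 0, 0], "angular": [0, 0, 0], "hand": 0.2},
  {"translation": [0, 0, 0], "angular": [0, 0, 0], "hand": 0.2},
], newtons=20)

```text
time: 14.4
eef_pos: [0.5417, -0.1901, 0.0909]
tool_rot: [-2.039, -2.389, 0.0]
wrist_force: [-3.7, -1.1, 5.4]
gripper_width: 0.0355
```

```bash
cat > flap.py <<'E'
import sys,numpy as np
# args th0 th1 n  ratio offset
t0,t1,n,r,off=map(float,sys.argv[1:6]);n=int(n)
yaw=.1572;Y=np.array([-np.sin(yaw),np.cos(yaw)])
def P(t):
    t=np.radians(t);a=r*t
    y=.145*np.cos(t)-.033*np.sin(t)+off*np.sin(a); z=.145*np.sin(t)+.033*np.cos(t)-off*np.cos(a)
    return np.round(np.r_[Y*y,z],4)
T=np.linspace(t0,t1,n+1);a=np.radians((t1-t0)/n*r)
print('ang',np.round(a*np.array([np.cos(yaw),np.sin(yaw),0]),4))
for i in range(n): print(i,round(T[i+1],1),(P(T[i+1])-P(T[i])).round(4).tolist())
E
python3 flap.py 0 104 24 .4 .012
```

```text
ang [0.0299 0.0047 0.    ]
0 4.3 [0.0004, -0.0025, 0.0109]
1 8.7 [0.0005, -0.0033, 0.0106]
2 13.0 [0.0007, -0.0041, 0.0103]
3 17.3 [0.0007, -0.0049, 0.01]
4 21.7 [0.0009, -0.0056, 0.0095]
5 26.0 [0.001, -0.0062, 0.0091]
6 30.3 [0.0011, -0.007, 0.0086]
7 34.7 [0.0012, -0.0075, 0.008]
8 39.0 [0.0013, -0.0081, 0.0073]
9 43.3 [0.0014, -0.0087, 0.0068]
10 47.7 [0.0014, -0.0091, 0.006]
11 52.0 [0.0015, -0.0095, 0.0053]
12 56.3 [0.0016, -0.0099, 0.0045]
13 60.7 [0.0016, -0.0102, 0.0037]
14 65.0 [0.0017, -0.0104, 0.003]
15 69.3 [0.0016, -0.0106, 0.0021]
16 73.7 [0.0017, -0.0108, 0.0013]
17 78.0 [0.0018, -0.0108, 0.0004]
18 82.3 [0.0017, -0.0108, -0.0004]
19 86.7 [0.0017, -0.0107, -0.0012]
20 91.0 [0.0016, -0.0106, -0.0021]
21 95.3 [0.0017, -0.0103, -0.0028]
22 99.7 [0.0016, -0.0102, -0.0037]
23 104.0 [0.0016, -0.0098, -0.0045]
```

carry_out([
  {"translation": [0.0004, -0.0025, 0.0109], "angular": [0.0299, 0.0047, 0], "hand": 0.2},
  {"translation": [0.0005, -0.0033, 0.0106], "angular": [0.0299, 0.0047, 0], "hand": 0.2},
  {"translation": [0.0007, -0.0041, 0.0103], "angular": [0.0299, 0.0047, 0], "hand": 0.2},
  {"translation": [0.0007, -0.0049, 0.01], "angular": [0.0299, 0.0047, 0], "hand": 0.2},
  {"translation": [0.0009, -0.0056, 0.0095], "angular": [0.0299, 0.0047, 0], "hand": 0.2},
  {"translation": [0.001, -0.0062, 0.0091], "angular": [0.0299, 0.0047, 0], "hand": 0.2},
  {"translation": [0.0011, -0.007, 0.0086], "angular": [0.0299, 0.0047, 0], "hand": 0.2},
  {"translation": [0.0012, -0.0075, 0.008], "angular": [0.0299, 0.0047, 0], "hand": 0.2},
])

```text
time: 15.07
eef_pos: [0.5481, -0.23, 0.1671]
tool_rot: [-1.911, -2.241, -0.235]
wrist_force: [-0.4, 1.5, -5.4]
gripper_width: 0.0355
```

```bash
python3 - <<'E'
from h import *
s=arm.observe();print(s['eef_pos'],s['q'])
snap('scene','s6')
crop('s6',180,30,380,180,4,'c10')
E
```

```text
[ 0.54808955 -0.23003242  0.16713526] [ 0.05646275  0.55138952  0.54887321  1.70584886 -0.50188826  1.17651941
  0.96661651]
```

View pics/c10.png

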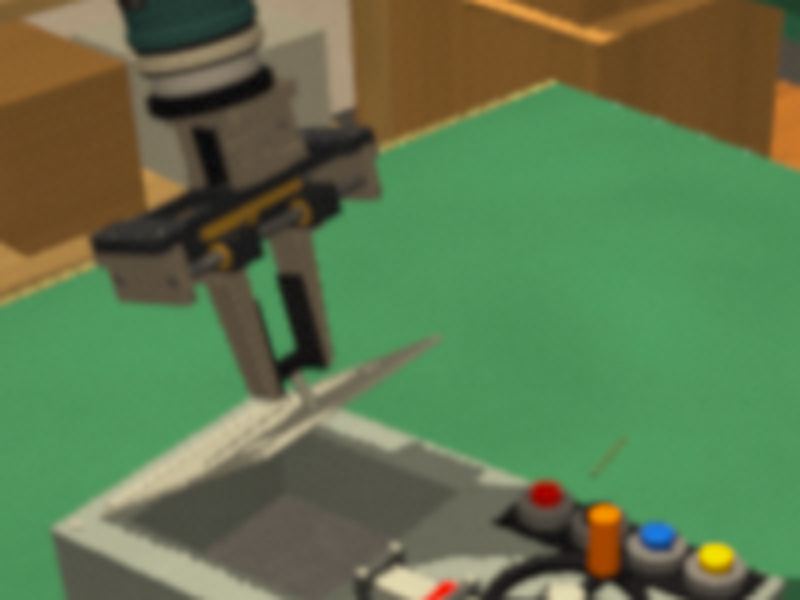

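Flap lifted to about 35°, the pull (crop 305,365) held between the pads. Continue.

carry_out([
  {"translation": [0.0013, -0.0081, 0.0073], "angular": [0.0299, 0.0047, 0], "hand": 0.2},
  {"translation": [0.0014, -0.0087, 0.0068], "angular": [0.0299, 0.0047, 0], "hand": 0.2},
  {"translation": [0.0014, -0.0091, 0.006], "angular": [0.0299, 0.0047, 0], "hand": 0.2},
  {"translation": [0.0015, -0.0095, 0.0053], "angular": [0.0299, 0.0047, 0], "hand": 0.2},
  {"translation": [0.0016, -0.0099, 0.0045], "angular": [0.0299, 0.0047, 0], "hand": 0.2},
  {"translation": [0.0016, -0.0102, 0.0037], "angular": [0.0299, 0.0047, 0], "hand": 0.2},
  {"translation": [0.0017, -0.0104, 0.003], "angular": [0.0299, 0.0047, 0], "hand": 0.2},
  {"translation": [0.0016, -0.0106, 0.0021], "angular": [0.0299, 0.0047, 0], "hand": 0.2},
])

```text
time: 15.78
eef_pos: [0.5606, -0.306, 0.2063]
tool_rot: [-1.775, -2.083, -0.442]
wrist_force: [-2.7, 3.0, 0.1]
gripper_width: 0.0358
```

carry_out([
  {"translation": [0.0017, -0.0108, 0.0013], "angular": [0.0299, 0.0047, 0], "hand": 0.2},
  {"translation": [0.0018, -0.0108, 0.0004], "angular": [0.0299, 0.0047, 0], "hand": 0.2},
  {"translation": [0.0017, -0.0108, -0.0004], "angular": [0.0299, 0.0047, 0], "hand": 0.2},
  {"translation": [0.0017, -0.0107, -0.0012], "angular": [0.0299, 0.0047, 0], "hand": 0.2},
  {"translation": [0.0016, -0.0106, -0.0021], "angular": [0.0299, 0.0047, 0], "hand": 0.2},
  {"translation": [0.0017, -0.0103, -0.0028], "angular": [0.0299, 0.0047, 0], "hand": 0.2},
  {"translation": [0.0016, -0.0102, -0.0037], "angular": [0.0299, 0.0047, 0], "hand": 0.2},
  {"translation": [0.0016, -0.0098, -0.0045], "angular": [0.0299, 0.0047, 0], "hand": 0.2},
])

```text
time: 16.45
eef_pos: [0.5745, -0.3912, 0.1939]
tool_rot: [-1.634, -1.917, -0.62]
wrist_force: [-2.5, 3.5, -2.0]
gripper_width: 0.0356
```

```bash
python3 - <<'E'
from h import *
s=arm.observe();print(s['eef_pos'],s['q'])
snap('scene','s7')
crop('s7',140,0,360,160,3.6,'c11')
E
```

```text
[ 0.57448315 -0.39117533  0.19388319] [ 0.60703188  0.94847432  0.29729416  1.02276937 -0.6153106   1.83893695
  1.05614301]
```

View pics/c11.png

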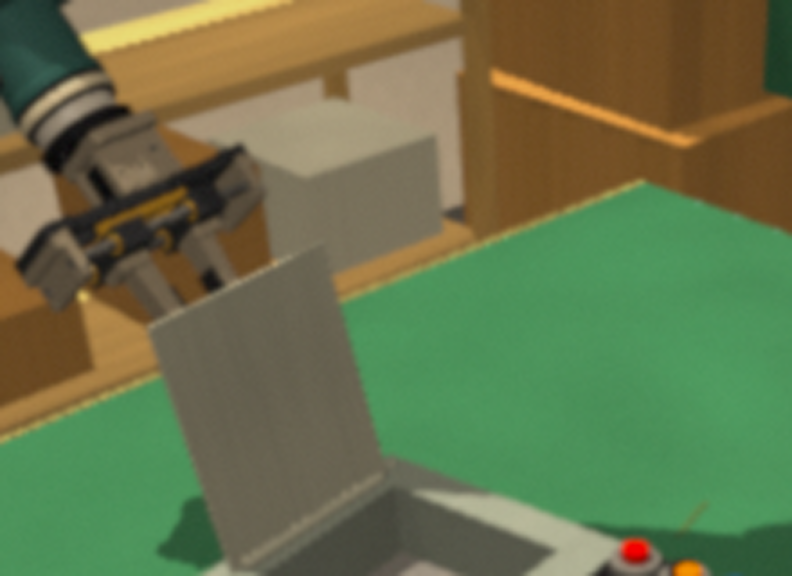

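carry_out([
  {"translation": [0, 0, 0], "angular": [0, 0, 0], "hand": 0.8},
  {"translation": [0, 0, 0], "angular": [0, 0, 0], "hand": 0.8},
  {"translation": [0, 0, 0], "angular": [0, 0, 0], "hand": 0.8},
  {"translation": [0, 0, 0], "angular": [0, 0, 0], "hand": 0.8},
  {"translation": [0.0015, -0.0098, 0.0112], "angular": [0, 0, 0], "hand": 0.8},
  {"translation": [0.0026, -0.0164, 0.0187], "angular": [0, 0, 0], "hand": 0.8},
  {"translation": [0.0026, -0.0164, 0.0187], "angular": [0, 0, 0], "hand": 0.8},
  {"translation": [0.0026, -0.0164, 0.0187], "angular": [0, 0, 0], "hand": 0.8},
])

```text
time: 17.17
eef_pos: [0.5746, -0.4052, 0.2097]
tool_rot: [-1.604, -1.902, -0.603]
wrist_force: [1.9, 1.7, -2.2]
gripper_width: 0.0736
```

```bash
python3 - <<'E'
from h import *
s=arm.observe();print(s['eef_pos'],s['q'])
snap('scene','s8');snap('top','t8')
crop('s8',140,0,360,160,3.6,'c12')
E
```

```text
[ 0.57456031 -0.40524382  0.20965129] [ 0.91654178  1.01086199 -0.40428658  0.89256853 -0.16167938  1.84005074
  0.7639529 ]
```

View pics/c12.png

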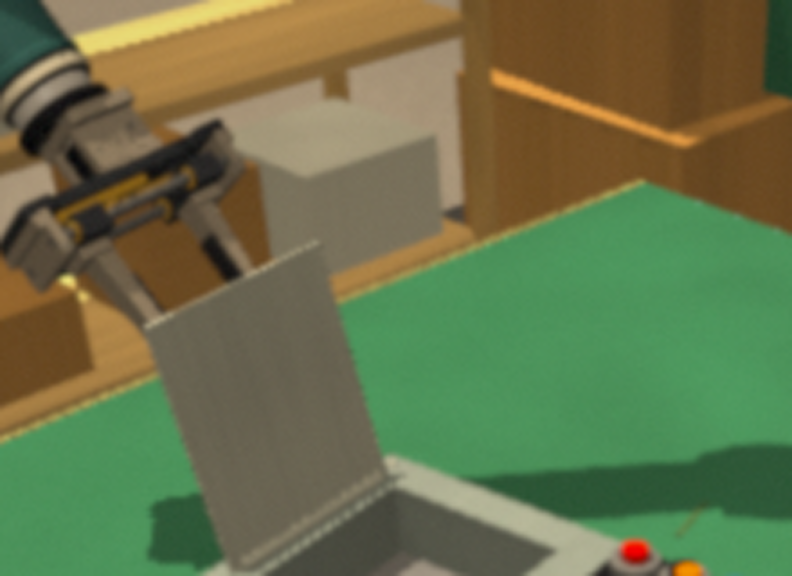

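View pics/t8.png

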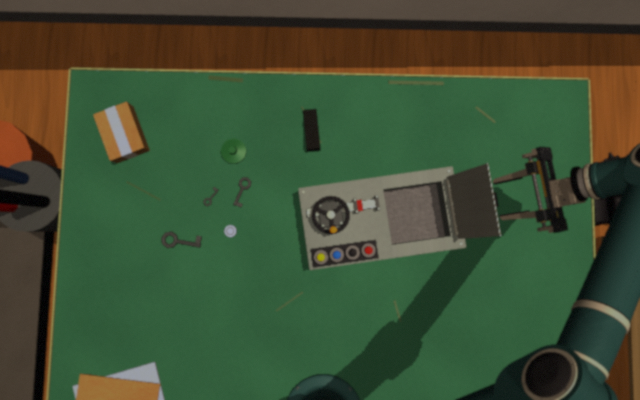

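carry_out([
  {"translation": [0.001, -0.006, 0.012], "angular": [-0.0494, -0.0078, 0], "hand": 0.8},
  {"translation": [0.001, -0.006, 0.012], "angular": [-0.0494, -0.0078, 0], "hand": 0.8},
  {"translation": [0.001, -0.006, 0.012], "angular": [-0.0494, -0.0078, 0], "hand": 0.8},
  {"translation": [0.001, -0.006, 0.012], "angular": [-0.0494, -0.0078, 0], "hand": 0.8},
  {"translation": [0, 0, 0.015], "angular": [-0.0494, -0.0078, 0], "hand": 0.8},
  {"translation": [0, 0, 0.015], "angular": [-0.0494, -0.0078, 0], "hand": 0.8},
  {"translation": [0, 0, 0.02], "angular": [-0.0494, -0.0078, 0], "hand": 0.8},
  {"translation": [0, 0, 0.02], "angular": [-0.0494, -0.0078, 0], "hand": 0.8},
])

```text
time: 17.93
eef_pos: [0.5772, -0.4306, 0.3283]
tool_rot: [-1.845, -2.167, -0.287]
wrist_force: [0.5, -0.9, 0.2]
gripper_width: 0.0738
```

```bash
python3 - <<'E'
from h import *
s=arm.observe();print(s['eef_pos'],s['q'],s['tool_rot'])
E
```

```text
[ 0.57717259 -0.43064406  0.32827057] [ 0.84528555  0.74080636 -0.33511479  0.9682411  -0.01104688  1.71653438
  0.72511513] [-1.84450156 -2.16704682 -0.28720265]
```

```bash
cat >> h.py <<'E'
from scipy.spatial.transform import Rotation as R
def turn(deg):
    """world rotvec from present pose to tool-down with jaw (tool y) at deg (mod 180)"""
    s=arm.observe();Rc=R.from_rotvec(s['tool_rot'])
    out=[]
    for d in(deg,deg+180):
        a=np.radians(d);y=np.array([np.cos(a),np.sin(a),0]);z=np.array([0,0,-1.]);x=np.cross(y,z)
        out.append((R.from_matrix(np.c_[x,y,z])*Rc.inv()).as_rotvec())
    v=min(out,key=np.linalg.norm); return v
E
python3 - <<'E'
from h import *
np.set_printoptions(precision=4,suppress=True)
v=turn(68);print(v,v/14,R.from_rotvec(arm.observe()['tool_rot']).as_matrix())
snap('top','t9');crop('t9',150,130,310,260,5,'c13')
E
```

```text
[-0.2612 -0.2493  1.0158] [-0.0187 -0.0178  0.0726] [[-0.1453  0.9859 -0.0834]
 [ 0.9301  0.1648  0.3282]
 [ 0.3374 -0.0299 -0.9409]]
```

View pics/c13.png

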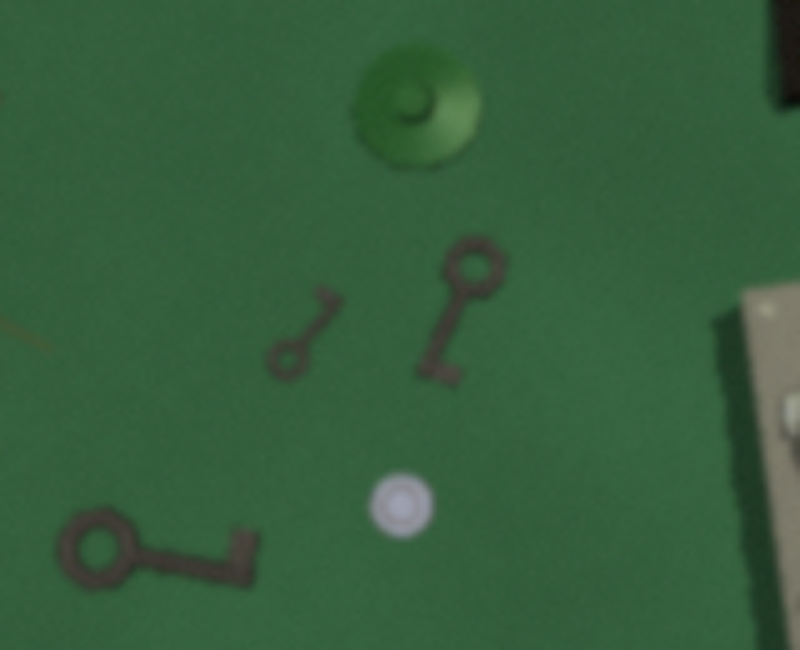

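carry_out([
  {"translation": [0.001, 0.0385, 0], "angular": [-0.0163, -0.0156, 0.0635], "hand": 0.5},
  {"translation": [0.001, 0.0385, 0], "angular": [-0.0163, -0.0156, 0.0635], "hand": 0.5},
  {"translation": [0.001, 0.0385, 0], "angular": [-0.0163, -0.0156, 0.0635], "hand": 0.5},
  {"translation": [0.001, 0.0385, 0], "angular": [-0.0163, -0.0156, 0.0635], "hand": 0.5},
  {"translation": [0.001, 0.0385, 0], "angular": [-0.0163, -0.0156, 0.0635], "hand": 0.5},
  {"translation": [0.001, 0.0385, 0], "angular": [-0.0163, -0.0156, 0.0635], "hand": 0.5},
  {"translation": [0.001, 0.0385, 0], "angular": [-0.0163, -0.0156, 0.0635], "hand": 0.5},
  {"translation": [0.001, 0.0385, 0], "angular": [-0.0163, -0.0156, 0.0635], "hand": 0.5},
])

```text
time: 18.65
eef_pos: [0.5849, -0.1218, 0.3275]
tool_rot: [-1.289, -2.698, -0.159]
wrist_force: [1.4, 0.7, 1.1]
gripper_width: 0.0461
```

carry_out([
  {"translation": [0.001, 0.0385, 0], "angular": [-0.0163, -0.0156, 0.0635], "hand": 0.4},
  {"translation": [0.001, 0.0385, 0], "angular": [-0.0163, -0.0156, 0.0635], "hand": 0.4},
  {"translation": [0.001, 0.0385, 0], "angular": [-0.0163, -0.0156, 0.0635], "hand": 0.4},
  {"translation": [0.001, 0.0385, 0], "angular": [-0.0163, -0.0156, 0.0635], "hand": 0.4},
  {"translation": [0.001, 0.0385, -0.01], "angular": [-0.0163, -0.0156, 0.0635], "hand": 0.4},
  {"translation": [0.001, 0.0385, -0.01], "angular": [-0.0163, -0.0156, 0.0635], "hand": 0.4},
  {"translation": [0.001, 0.0385, -0.01], "angular": [-0.0163, -0.0156, 0.0635], "hand": 0.4},
  {"translation": [0.001, 0.0385, -0.01], "angular": [-0.0163, -0.0156, 0.0635], "hand": 0.4},
])

```text
time: 19.32
eef_pos: [0.5936, 0.1855, 0.2869]
tool_rot: [-0.596, -3.082, -0.001]
wrist_force: [0.5, -0.2, -0.6]
gripper_width: 0.0372
```

```bash
python3 - <<'E'
from h import *
np.set_printoptions(precision=4,suppress=True)
s=arm.observe();print(s['eef_pos'],s['q'],turn(68))
E
```

```text
[0.5936 0.1855 0.2869] [ 0.1434  0.4565 -0.6894  1.5583  0.2987  1.2372  0.5943] [-0.0013 -0.0027 -0.0022]
```

carry_out([
  {"translation": [0.0017, 0.03, -0.025], "angular": [0, 0, 0], "hand": 0.4},
  {"translation": [0.0017, 0.0295, -0.025], "angular": [0, 0, 0], "hand": 0.4},
  {"translation": [0, 0, -0.038], "angular": [0, 0, 0], "hand": 0.4},
  {"translation": [0, 0, -0.038], "angular": [0, 0, 0], "hand": 0.4},
  {"translation": [0, 0, -0.038], "angular": [0, 0, 0], "hand": 0.4},
  {"translation": [0, 0, -0.038], "angular": [0, 0, 0], "hand": 0.4},
  {"translation": [0, 0, -0.038], "angular": [0, 0, 0], "hand": 0.4},
  {"translation": [0, 0, 0], "angular": [0, 0, 0], "hand": 0.4},
])

```text
time: 19.98
eef_pos: [0.5922, 0.2396, 0.0391]
tool_rot: [-0.596, -3.07, 0.014]
wrist_force: [-1.4, -0.9, -1.2]
gripper_width: 0.0368
```

```bash
python3 - <<'E'
from h import *
np.set_printoptions(precision=4,suppress=True)
s=arm.observe();print(s['eef_pos'],turn(68))
snap('scene','s10');crop('s10',300,180,500,330,4,'c14')
E
```

```text
[0.5922 0.2396 0.0391] [ 0.0061 -0.0155 -0.0003]
```

View pics/c14.png

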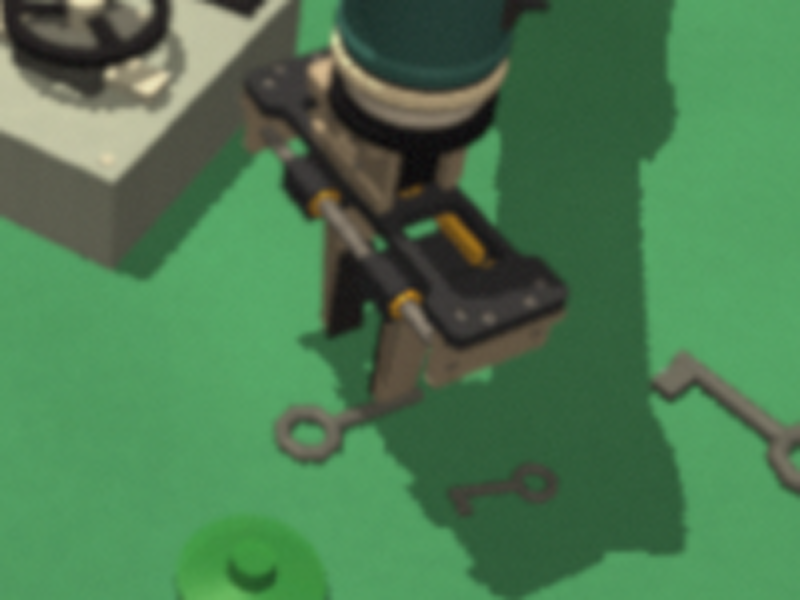

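carry_out([
  {"translation": [0, 0, 0], "angular": [0, 0, 0], "hand": 0.4},
  {"translation": [0, 0, 0], "angular": [0, 0, 0], "hand": 0.4},
  {"translation": [0, 0, -0.01], "angular": [0, 0, 0], "hand": 0.4},
  {"translation": [0, 0, 0], "angular": [0, 0, 0], "hand": 0.4},
  {"translation": [0, 0, 0], "angular": [0, 0, 0], "hand": 0.4},
  {"translation": [0, 0, 0], "angular": [0, 0, 0], "hand": 0.4},
  {"translation": [0, 0, 0], "angular": [0, 0, 0], "hand": 0.4},
  {"translation": [0, 0, 0], "angular": [0, 0, 0], "hand": 0.4},
])

```text
time: 20.7
eef_pos: [0.5976, 0.245, 0.0384]
tool_rot: [-0.596, -3.082, -0.006]
wrist_force: [-0.1, -0.1, -0.0]
gripper_width: 0.0367
```

carry_out([
  {"translation": [0, 0.001, -0.015], "angular": [0, 0, 0], "hand": 0.4},
  {"translation": [0, 0, -0.012], "angular": [0, 0, 0], "hand": 0.4},
  {"translation": [0, 0, -0.007], "angular": [0, 0, 0], "hand": 0.4},
  {"translation": [0, 0, 0], "angular": [0, 0, 0], "hand": 0.4},
  {"translation": [0, 0, 0], "angular": [0, 0, 0], "hand": 0},
  {"translation": [0, 0, 0], "angular": [0, 0, 0], "hand": 0},
  {"translation": [0, 0, 0], "angular": [0, 0, 0], "hand": 0},
  {"translation": [0, 0, 0], "angular": [0, 0, 0], "hand": 0},
], newtons=30)

```text
time: 21.37
eef_pos: [0.5975, 0.2461, 0.0044]
tool_rot: [-0.596, -3.082, -0.006]
wrist_force: [0.6, 0.6, -0.1]
gripper_width: 0.0115
```

carry_out([
  {"translation": [0, 0, 0], "angular": [0, 0, 0], "hand": 0},
  {"translation": [0, 0, 0], "angular": [0, 0, 0], "hand": 0},
  {"translation": [0, 0, 0], "angular": [0, 0, 0], "hand": 0},
  {"translation": [0, 0, 0], "angular": [0, 0, 0], "hand": 0},
  {"translation": [0, 0, 0.02], "angular": [0, 0, 0], "hand": 0},
  {"translation": [0, 0, 0.03], "angular": [0, 0, 0], "hand": 0},
  {"translation": [0, 0, 0.04], "angular": [0, 0, 0], "hand": 0},
  {"translation": [0, 0, 0.04], "angular": [0, 0, 0], "hand": 0},
])

```text
time: 22.03
eef_pos: [0.5963, 0.2455, 0.1342]
tool_rot: [-0.595, -3.079, -0.003]
wrist_force: [1.1, 0.5, -0.5]
gripper_width: 0.0078
```

```bash
python3 - <<'E'
from h import *
np.set_printoptions(precision=4,suppress=True)
s=arm.observe();print(s['eef_pos'],s['gripper_width'])
snap('scene','s11');crop('s11',300,160,500,310,4,'c15')
E
```

```text
[0.5963 0.2455 0.1342] 0.007795027605676295
```

View pics/c15.png

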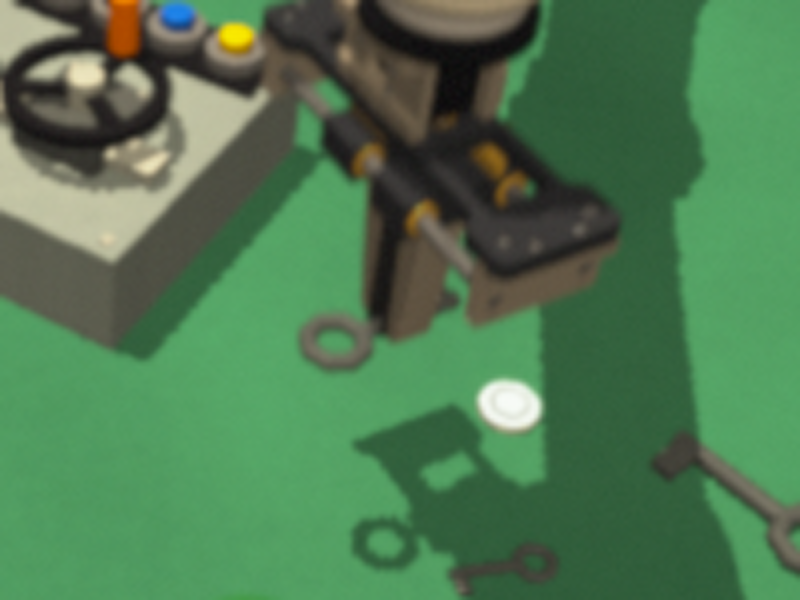

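carry_out([
  {"translation": [0, 0, 0.04], "angular": [0, 0, 0], "hand": 0},
  {"translation": [0, 0, 0.04], "angular": [0, 0, 0], "hand": 0},
  {"translation": [-0.0013, -0.0373, 0], "angular": [0, 0, -0.079], "hand": 0},
  {"translation": [-0.0013, -0.0373, 0], "angular": [0, 0, -0.079], "hand": 0},
  {"translation": [-0.0013, -0.0373, 0], "angular": [0, 0, -0.079], "hand": 0},
  {"translation": [-0.0013, -0.0373, 0], "angular": [0, 0, -0.079], "hand": 0},
  {"translation": [-0.0013, -0.0373, 0], "angular": [0, 0, -0.079], "hand": 0},
  {"translation": [-0.0013, -0.0373, 0], "angular": [0, 0, -0.079], "hand": 0},
])

```text
time: 22.75
eef_pos: [0.589, 0.0203, 0.2138]
tool_rot: [-1.309, -2.854, -0.006]
wrist_force: [-0.0, 0.4, -1.6]
gripper_width: 0.0076
```

carry_out([
  {"translation": [-0.0013, -0.0373, 0], "angular": [0, 0, -0.079], "hand": 0},
  {"translation": [-0.0013, -0.0373, 0], "angular": [0, 0, -0.079], "hand": 0},
  {"translation": [-0.0013, -0.0373, 0], "angular": [0, 0, -0.079], "hand": 0},
  {"translation": [-0.0013, -0.0373, 0], "angular": [0, 0, -0.079], "hand": 0},
  {"translation": [-0.0013, -0.0373, 0], "angular": [0, 0, -0.079], "hand": 0},
  {"translation": [-0.0013, -0.0373, 0], "angular": [0, 0, -0.079], "hand": 0},
  {"translation": [-0.0013, -0.0373, 0], "angular": [0, 0, -0.079], "hand": 0},
  {"translation": [0, 0, 0], "angular": [0, 0, 0], "hand": 0},
])

```text
time: 23.42
eef_pos: [0.5781, -0.2495, 0.2131]
tool_rot: [2.051, 2.377, -0.002]
wrist_force: [0.1, -0.7, -1.8]
gripper_width: 0.0076
```

```bash
python3 - <<'E'
from h import *
np.set_printoptions(precision=4,suppress=True)
s=arm.observe();print(s['eef_pos'],s['gripper_width'],turn(9))
snap('scene','s12');crop('s12',180,20,420,200,3.3,'c16')
E
```

```text
[ 0.5781 -0.2495  0.2131] 0.0076397404639080525 [0.0019 0.0007 0.0099]
```

View pics/c16.png

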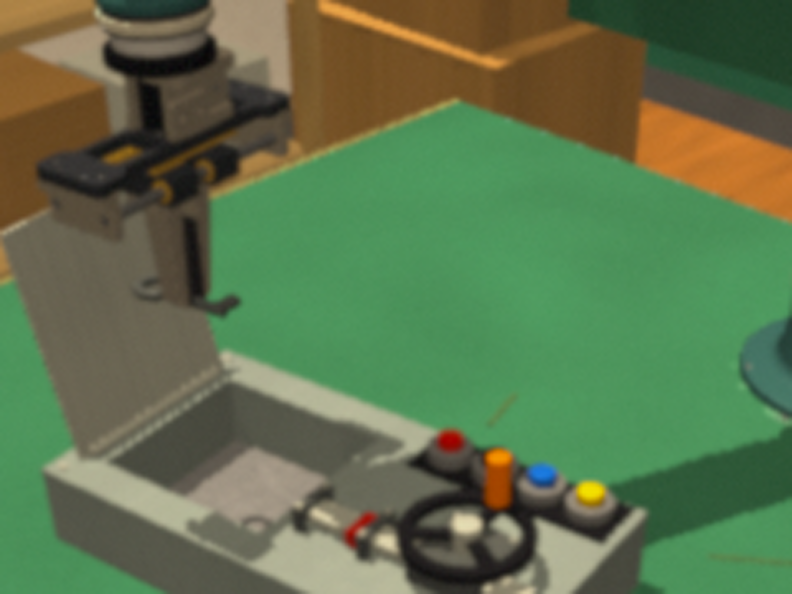

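carry_out([
  {"translation": [0, 0.005, -0.03], "angular": [0, 0, 0], "hand": 0},
  {"translation": [0, 0, -0.04], "angular": [0, 0, 0], "hand": 0},
  {"translation": [0, 0, -0.04], "angular": [0, 0, 0], "hand": 0},
  {"translation": [0, 0, -0.04], "angular": [0, 0, 0], "hand": 0},
  {"translation": [0, 0, -0.03], "angular": [0, 0, 0], "hand": 0},
  {"translation": [0, 0, -0.012], "angular": [0, 0, 0], "hand": 0},
  {"translation": [0, 0, 0], "angular": [0, 0, 0], "hand": 0},
  {"translation": [0, 0, 0], "angular": [0, 0, 0], "hand": 0},
])

```text
time: 24.13
eef_pos: [0.5812, -0.233, 0.0226]
tool_rot: [-2.033, -2.395, -0.008]
wrist_force: [-0.2, 0.3, -0.5]
gripper_width: 0.0073
```

carry_out([
  {"translation": [0, 0, -0.005], "angular": [0, 0, 0], "hand": 0},
  {"translation": [0, 0, -0.003], "angular": [0, 0, 0], "hand": 0},
  {"translation": [0, 0, 0], "angular": [0, 0, 0], "hand": 0},
  {"translation": [0, 0, 0], "angular": [0, 0, 0], "hand": 0.3},
  {"translation": [0, 0, 0], "angular": [0, 0, 0], "hand": 0.3},
  {"translation": [0, 0, 0], "angular": [0, 0, 0], "hand": 0.3},
  {"translation": [0, 0, 0], "angular": [0, 0, 0], "hand": 0.3},
  {"translation": [0, 0, 0.02], "angular": [0, 0, 0], "hand": 0.3},
])

```text
time: 24.8
eef_pos: [0.5779, -0.2331, 0.0312]
tool_rot: [-2.03, -2.389, -0.003]
wrist_force: [0.1, -0.2, -0.4]
gripper_width: 0.0275
```

carry_out([
  {"translation": [0, 0, 0.04], "angular": [0, 0, 0], "hand": 0.5},
  {"translation": [0, 0, 0.04], "angular": [0, 0, 0], "hand": 0.5},
  {"translation": [0, 0, 0.04], "angular": [0, 0, 0], "hand": 0.5},
  {"translation": [0, 0.01, 0.04], "angular": [0, 0, 0], "hand": 0.5},
  {"translation": [-0.005, 0.04, 0], "angular": [0, 0, 0], "hand": 0.5},
  {"translation": [-0.005, 0.04, 0], "angular": [0, 0, 0], "hand": 0.5},
  {"translation": [-0.005, 0.04, 0], "angular": [0, 0, 0], "hand": 0.5},
  {"translation": [-0.005, 0.04, 0], "angular": [0, 0, 0], "hand": 0.5},
])

```text
time: 25.47
eef_pos: [0.5601, -0.0624, 0.1947]
tool_rot: [2.035, 2.393, 0.007]
wrist_force: [0.7, 0.9, -0.2]
gripper_width: 0.0459
```

```bash
python3 - <<'E'
from h import *
np.set_printoptions(precision=4,suppress=True)
s=arm.observe();print(s['eef_pos'],s['gripper_width'],turn(9))
snap('scene','s13');snap('top','t13');crop('t13',190,130,480,280,2.7,'c17');
E
```

```text
[ 0.5601 -0.0624  0.1947] 0.04588151009492565 [-0.0032  0.0036 -0.0042]
```

View pics/c17.png

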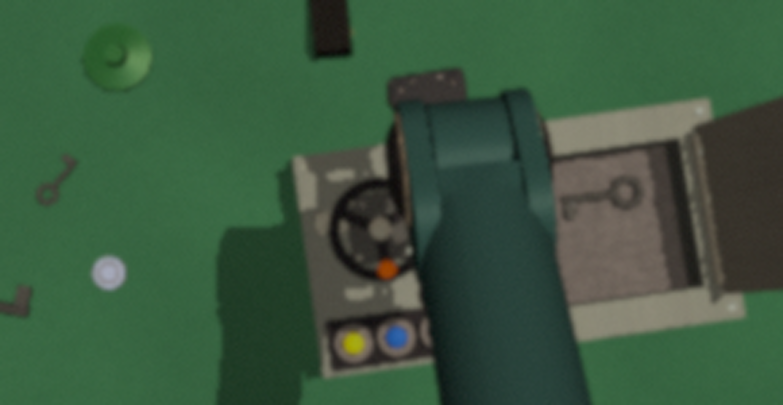

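View pics/s13.png

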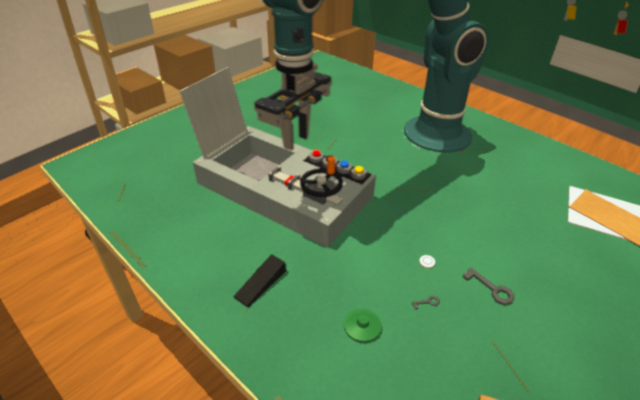

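carry_out([
  {"translation": [-0.0074, 0.0368, 0], "angular": [0, 0, 0], "hand": 0.58},
  {"translation": [-0.0074, 0.0368, 0], "angular": [0, 0, 0], "hand": 0.58},
  {"translation": [-0.0074, 0.0368, 0], "angular": [0, 0, 0], "hand": 0.58},
  {"translation": [-0.0074, 0.0368, 0], "angular": [0, 0, 0], "hand": 0.58},
  {"translation": [-0.0074, 0.0368, 0], "angular": [0, 0, 0], "hand": 0.58},
  {"translation": [-0.0074, 0.0368, 0], "angular": [0, 0, 0], "hand": 0.58},
  {"translation": [-0.0074, 0.0368, -0.01], "angular": [0, 0, 0], "hand": 0.58},
  {"translation": [-0.0074, 0.0368, -0.03], "angular": [0, 0, 0], "hand": 0.58},
])

```text
time: 26.23
eef_pos: [0.5042, 0.229, 0.1611]
tool_rot: [2.032, 2.392, 0.018]
wrist_force: [1.2, 0.2, 0.3]
gripper_width: 0.0534
```

carry_out([
  {"translation": [-0.0074, 0.035, -0.03], "angular": [0, 0, 0], "hand": 0.58},
  {"translation": [0, 0, -0.04], "angular": [0, 0, 0], "hand": 0.58},
  {"translation": [0, 0, -0.04], "angular": [0, 0, 0], "hand": 0.58},
  {"translation": [0, 0, -0.01], "angular": [0, 0, 0], "hand": 0.58},
  {"translation": [0, 0, 0], "angular": [0, 0, 0], "hand": 0.58},
  {"translation": [0, 0, 0], "angular": [0, 0, 0], "hand": 0.58},
  {"translation": [0, 0, 0], "angular": [0, 0, 0], "hand": 0.58},
  {"translation": [0, 0, 0], "angular": [0, 0, 0], "hand": 0.58},
])

```text
time: 26.9
eef_pos: [0.4975, 0.2573, 0.0437]
tool_rot: [2.035, 2.392, 0.013]
wrist_force: [-0.5, 0.5, 0.8]
gripper_width: 0.0532
```

```bash
python3 - <<'E'
from h import *
np.set_printoptions(precision=4,suppress=True)
s=arm.observe();print(s['eef_pos'],s['gripper_width'],turn(9))
snap('scene','s14');crop('s14',360,160,520,280,5,'c18');
E
```

```text
[0.4975 0.2573 0.0437] 0.0532462399795245 [-0.0053  0.0064 -0.0039]
```

View pics/c18.png

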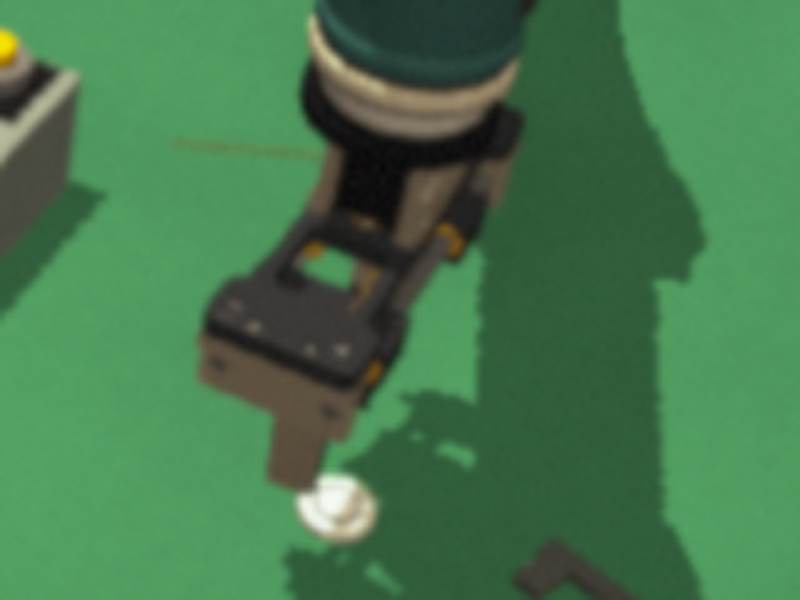

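carry_out([
  {"translation": [-0.0055, 0.012, 0], "angular": [0, 0, 0], "hand": 0.58},
  {"translation": [0, 0, -0.01], "angular": [0, 0, 0], "hand": 0.58},
  {"translation": [0, 0, 0], "angular": [0, 0, 0], "hand": 0.58},
  {"translation": [0, 0, 0], "angular": [0, 0, 0], "hand": 0.58},
  {"translation": [0, 0, 0], "angular": [0, 0, 0], "hand": 0.58},
  {"translation": [0, 0, 0], "angular": [0, 0, 0], "hand": 0.58},
  {"translation": [0, 0, 0], "angular": [0, 0, 0], "hand": 0.58},
  {"translation": [0, 0, 0], "angular": [0, 0, 0], "hand": 0.58},
])

```text
time: 27.62
eef_pos: [0.4903, 0.2688, 0.0313]
tool_rot: [-2.035, -2.393, -0.007]
wrist_force: [0.1, 0.5, -0.9]
gripper_width: 0.0534
```

```bash
python3 - <<'E'
from h import *
np.set_printoptions(precision=4,suppress=True)
s=arm.observe();print(s['eef_pos'],s['gripper_width'],turn(9))
snap('scene','s15');crop('s15',360,160,520,280,5,'c19');
E
```

```text
[0.4903 0.2688 0.0313] 0.053389665810546355 [-0.0036  0.0025 -0.0046]
```

View pics/c19.png

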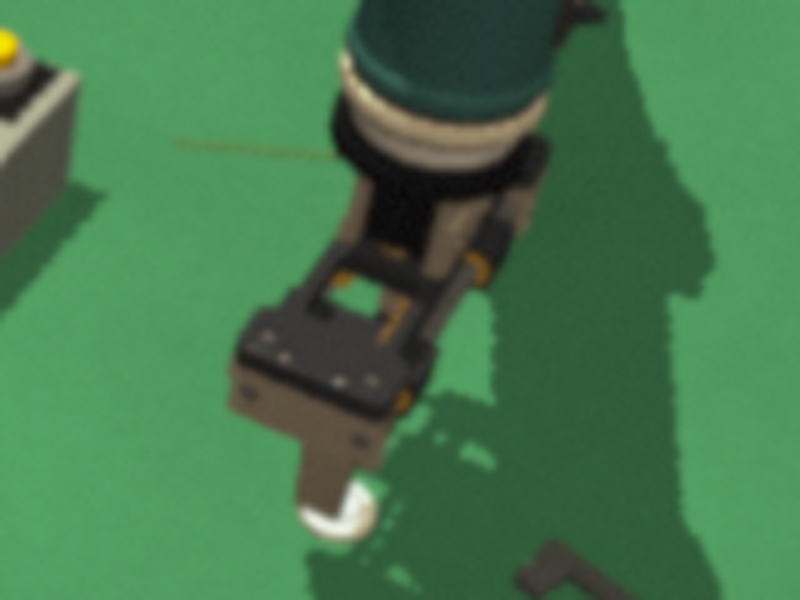

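carry_out([
  {"translation": [0.001, 0.001, -0.012], "angular": [0, 0, 0], "hand": 0.58},
  {"translation": [0, 0, -0.01], "angular": [0, 0, 0], "hand": 0.58},
  {"translation": [0, 0, -0.0065], "angular": [0, 0, 0], "hand": 0.58},
  {"translation": [0, 0, 0], "angular": [0, 0, 0], "hand": 0.58},
  {"translation": [0, 0, 0], "angular": [0, 0, 0], "hand": 0.25},
  {"translation": [0, 0, 0], "angular": [0, 0, 0], "hand": 0.25},
  {"translation": [0, 0, 0], "angular": [0, 0, 0], "hand": 0.25},
  {"translation": [0, 0, 0], "angular": [0, 0, 0], "hand": 0.25},
], newtons=20)

```text
time: 28.33
eef_pos: [0.4912, 0.2699, 0.0027]
tool_rot: [-2.034, -2.393, -0.007]
wrist_force: [-0.1, -0.5, 0.3]
gripper_width: 0.0323
```

carry_out([
  {"translation": [0, 0, 0], "angular": [0, 0, 0], "hand": 0.25},
  {"translation": [0, 0, 0], "angular": [0, 0, 0], "hand": 0.25},
  {"translation": [0, 0, 0], "angular": [0, 0, 0], "hand": 0.25},
  {"translation": [0, 0, 0.02], "angular": [0, 0, 0], "hand": 0.25},
  {"translation": [0, 0, 0.03], "angular": [0, 0, 0], "hand": 0.25},
  {"translation": [0, 0, 0.04], "angular": [0, 0, 0], "hand": 0.25},
  {"translation": [0, 0, 0.04], "angular": [0, 0, 0], "hand": 0.25},
  {"translation": [0, 0, 0.04], "angular": [0, 0, 0], "hand": 0.25},
])

```text
time: 29.0
eef_pos: [0.4906, 0.2697, 0.1744]
tool_rot: [-2.034, -2.393, -0.006]
wrist_force: [0.0, 0.2, 0.5]
gripper_width: 0.0326
```

```bash
python3 - <<'E'
from h import *
np.set_printoptions(precision=4,suppress=True)
s=arm.observe();print(s['eef_pos'],s['gripper_width'],turn(9))
snap('scene','s16');crop('s16',360,100,520,280,3.3,'c20');
E
```

```text
[0.4906 0.2697 0.1744] 0.032599813578719404 [-0.0035  0.0017 -0.0052]
```

View pics/c20.png

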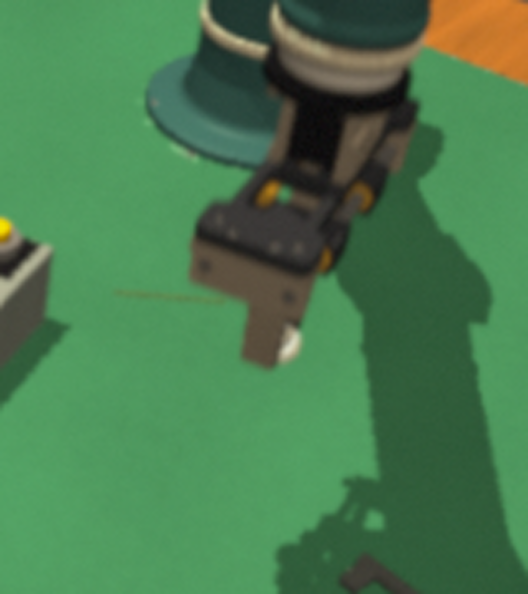

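carry_out([
  {"translation": [0.0028, -0.0387, 0.012], "angular": [0, 0, 0], "hand": 0.25},
  {"translation": [0.0028, -0.0387, 0.012], "angular": [0, 0, 0], "hand": 0.25},
  {"translation": [0.0028, -0.0387, 0.012], "angular": [0, 0, 0], "hand": 0.25},
  {"translation": [0.0028, -0.0387, 0], "angular": [0, 0, 0], "hand": 0.25},
  {"translation": [0.0028, -0.0387, 0], "angular": [0, 0, 0], "hand": 0.25},
  {"translation": [0.0028, -0.0387, 0], "angular": [0, 0, 0], "hand": 0.25},
  {"translation": [0.0028, -0.0387, 0], "angular": [0, 0, 0], "hand": 0.25},
  {"translation": [0.0028, -0.0387, 0], "angular": [0, 0, 0], "hand": 0.25},
])

```text
time: 29.72
eef_pos: [0.5133, -0.0417, 0.2089]
tool_rot: [2.034, 2.394, 0.007]
wrist_force: [-0.1, -0.1, -0.5]
gripper_width: 0.0323
```

carry_out([
  {"translation": [0.0028, -0.0387, 0], "angular": [0, 0, 0], "hand": 0.25},
  {"translation": [0.0028, -0.0387, 0], "angular": [0, 0, 0], "hand": 0.25},
  {"translation": [0.0028, -0.0387, 0], "angular": [0, 0, 0], "hand": 0.25},
  {"translation": [0.0028, -0.0387, 0], "angular": [0, 0, 0], "hand": 0.25},
  {"translation": [0.0028, -0.0387, 0], "angular": [0, 0, 0], "hand": 0.25},
  {"translation": [0, 0, 0], "angular": [0, 0, 0], "hand": 0.25},
  {"translation": [0, 0, 0], "angular": [0, 0, 0], "hand": 0.25},
  {"translation": [0, 0, 0], "angular": [0, 0, 0], "hand": 0.25},
])

```text
time: 30.38
eef_pos: [0.5274, -0.2325, 0.2084]
tool_rot: [-2.033, -2.393, -0.007]
wrist_force: [0.1, 0.9, 0.5]
gripper_width: 0.0327
```

Down to 0.024 m, release, and up.

carry_out([
  {"translation": [0, 0, -0.035], "angular": [0, 0, 0], "hand": 0.25},
  {"translation": [0, 0, -0.035], "angular": [0, 0, 0], "hand": 0.25},
  {"translation": [0, 0, -0.035], "angular": [0, 0, 0], "hand": 0.25},
  {"translation": [0, 0, -0.035], "angular": [0, 0, 0], "hand": 0.25},
  {"translation": [0, 0, -0.03], "angular": [0, 0, 0], "hand": 0.25},
  {"translation": [0, 0, -0.014], "angular": [0, 0, 0], "hand": 0.25},
  {"translation": [0, 0, 0], "angular": [0, 0, 0], "hand": 0.25},
  {"translation": [0, 0, 0], "angular": [0, 0, 0], "hand": 0.25},
])

```text
time: 31.05
eef_pos: [0.5277, -0.2312, 0.0246]
tool_rot: [-2.03, -2.395, -0.007]
wrist_force: [1.0, -0.4, 0.1]
gripper_width: 0.0327
```

carry_out([
  {"translation": [0, 0, 0], "angular": [0, 0, 0], "hand": 0.5},
  {"translation": [0, 0, 0], "angular": [0, 0, 0], "hand": 0.5},
  {"translation": [0, 0, 0], "angular": [0, 0, 0], "hand": 0.5},
  {"translation": [0, 0, 0], "angular": [0, 0, 0], "hand": 0.5},
  {"translation": [0, 0, 0.02], "angular": [0, 0, 0], "hand": 0.5},
  {"translation": [0, 0, 0.04], "angular": [0, 0, 0], "hand": 0.5},
  {"translation": [0, 0, 0.04], "angular": [0, 0, 0], "hand": 0.5},
  {"translation": [0, 0, 0.04], "angular": [0, 0, 0], "hand": 0.5},
])

```text
time: 31.72
eef_pos: [0.5272, -0.2331, 0.1667]
tool_rot: [-2.034, -2.393, -0.007]
wrist_force: [1.1, -0.3, 0.9]
gripper_width: 0.0461
```

carry_out([
  {"translation": [-0.006, 0.04, 0.04], "angular": [0, 0, 0], "hand": 0.8},
  {"translation": [-0.006, 0.04, 0.04], "angular": [0, 0, 0], "hand": 0.8},
  {"translation": [-0.006, 0.04, 0.04], "angular": [0, 0, 0], "hand": 0.8},
  {"translation": [-0.006, 0.04, 0.02], "angular": [0, 0, 0], "hand": 0.8},
  {"translation": [0, 0, 0], "angular": [0, 0, 0], "hand": 0.8},
  {"translation": [0, 0, 0], "angular": [0, 0, 0], "hand": 0.8},
  {"translation": [0, 0, 0], "angular": [0, 0, 0], "hand": 0.8},
  {"translation": [0, 0, 0], "angular": [0, 0, 0], "hand": 0.8},
])

```text
time: 32.38
eef_pos: [0.5083, -0.1098, 0.2704]
tool_rot: [-2.036, -2.391, -0.005]
wrist_force: [0.1, -0.0, -0.4]
gripper_width: 0.0732
```

```bash
python3 - <<'E'
from h import *
np.set_printoptions(precision=4,suppress=True)
s=arm.observe();print(s['eef_pos'],s['gripper_width'],turn(9))
snap('scene','s17');snap('top','t17');crop('t17',340,130,520,280,4,'c21');crop('s17',150,40,400,240,3,'c22')
E
```

```text
[ 0.5083 -0.1098  0.2704] 0.07318867896564313 [-0.0034  0.001  -0.0028]
```

View pics/c21.png

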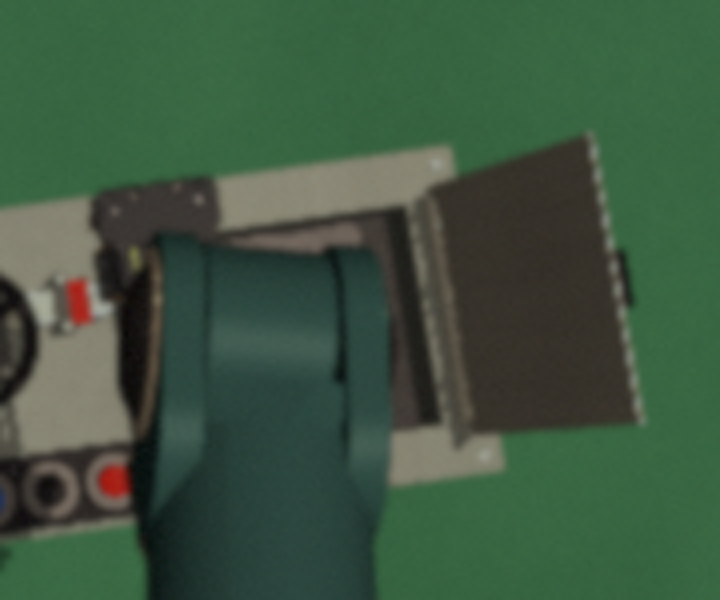

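View pics/c22.png

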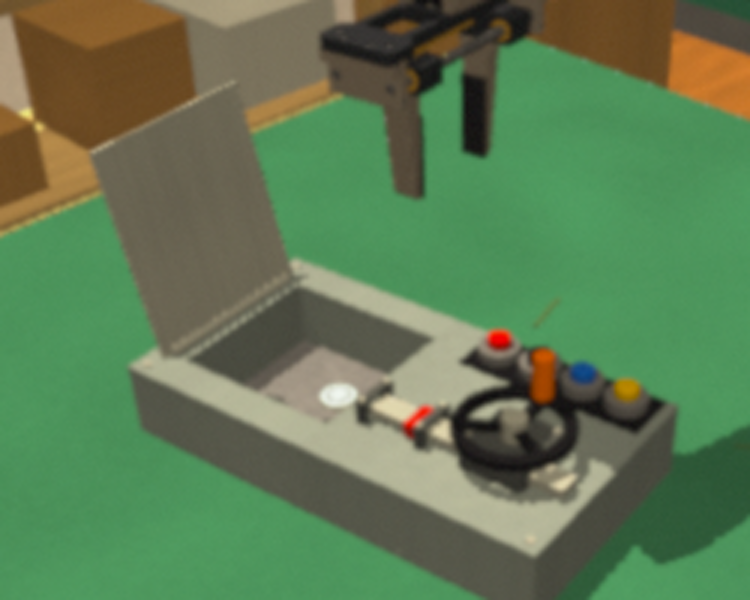

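View pics/t17.png

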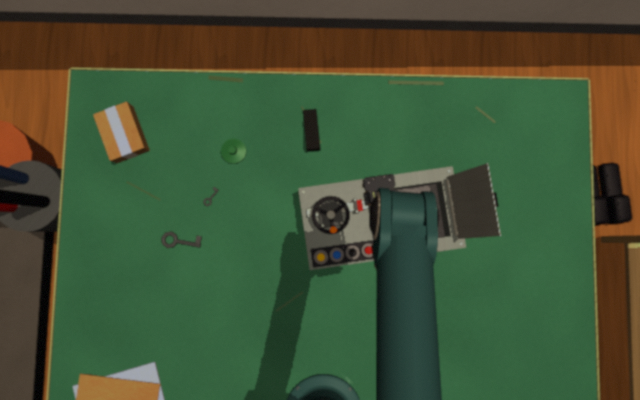

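```bash
cat > m2.py <<'E'
from h import *
import sys
np.set_printoptions(precision=4,suppress=True)
from scipy.optimize import least_squares
p=np.array([.5338,-.1459,.1572])
def W(L):
    c,s=np.cos(p[2]),np.sin(p[2]);L=np.array(L);return np.c_[p[0]+c*L[:,0]-s*L[:,1],p[1]+s*L[:,0]+c*L[:,1],L[:,2]]
uv=np.array([(592,133),(643,422)])/4+[340,130]-.375
f=lambda t:(proj('top',W([(x,-.19+.19*np.cos(t[0]),.07+.19*np.sin(t[0])) for x in(.085,-.085)]))-uv).ravel()
r=least_squares(f,[1.8]);print(np.degrees(r.x),r.fun)
uv=np.array([(236,82),(95,152)])/3+[150,40]-.33
f=lambda t:(proj('scene',W([(x,-.19+.19*np.cos(t[0]),.07+.19*np.sin(t[0])) for x in(-.085,.085)]))-uv).ravel()
r2=least_squares(f,[1.8]);print(np.degrees(r2.x),r2.fun)
t=float(sys.argv[1]) if len(sys.argv)>1 else float((r.x[0]+r2.x[0])/2)
h=W([(0,-.19+.145*np.cos(t)-.033*np.sin(t),.07+.145*np.sin(t)+.033*np.cos(t))])[0];print('handle',h)
for d in (.0,.012):
  a=np.radians(20)
  print('tcp',h+ (np.r_[ -np.sin(.1572)*np.sin(a),np.cos(.1572)*np.sin(a),-np.cos(a)])*.012)
b=np.r_[np.sin(.1572)*np.sin(a),-np.cos(.1572)*np.sin(a),np.cos(a)];print('back',b, 'start',h-.012*b+.09*b)
print('rot',a*np.array([np.cos(.1572),np.sin(.1572),0]))
E
python3 m2.py
```

```text
[104.7269] [ 0.146  -0.108  -0.0685  0.5729]
[102.7748] [ 0.9262 -0.555  -0.9377  0.1233]
handle [ 0.574  -0.3993  0.203 ]
tcp [ 0.5733 -0.3952  0.1917]
tcp [ 0.5733 -0.3952  0.1917]
back [ 0.0535 -0.3378  0.9397] start [ 0.5781 -0.4256  0.2763]
rot [0.3448 0.0546 0.    ]
```

carry_out([
  {"translation": [0, 0, 0.03], "angular": [0, 0, 0], "hand": 0.8},
  {"translation": [0, 0, 0.03], "angular": [0, 0, 0], "hand": 0.8},
  {"translation": [0.0088, -0.0395, 0], "angular": [0.0431, 0.0068, 0], "hand": 0.8},
  {"translation": [0.0088, -0.0395, 0], "angular": [0.0431, 0.0068, 0], "hand": 0.8},
  {"translation": [0.0088, -0.0395, 0], "angular": [0.0431, 0.0068, 0], "hand": 0.8},
  {"translation": [0.0088, -0.0395, 0], "angular": [0.0431, 0.0068, 0], "hand": 0.8},
  {"translation": [0.0088, -0.0395, 0], "angular": [0.0431, 0.0068, 0], "hand": 0.8},
  {"translation": [0.0088, -0.0395, 0], "angular": [0.0431, 0.0068, 0], "hand": 0.8},
])

```text
time: 33.15
eef_pos: [0.561, -0.3486, 0.3301]
tool_rot: [-1.9, -2.23, -0.259]
wrist_force: [0.6, -1.1, 0.2]
gripper_width: 0.0733
```

carry_out([
  {"translation": [0.0088, -0.0395, 0], "angular": [0.0431, 0.0068, 0], "hand": 0.8},
  {"translation": [0.0088, -0.0395, 0], "angular": [0.0431, 0.0068, 0], "hand": 0.8},
  {"translation": [0, 0, 0], "angular": [0, 0, 0], "hand": 0.8},
  {"translation": [0, 0, 0], "angular": [0, 0, 0], "hand": 0.8},
  {"translation": [0, 0, 0], "angular": [0, 0, 0], "hand": 0.8},
  {"translation": [0, 0, 0], "angular": [0, 0, 0], "hand": 0.8},
  {"translation": [0, 0, 0], "angular": [0, 0, 0], "hand": 0.8},
  {"translation": [0, 0, 0], "angular": [0, 0, 0], "hand": 0.8},
])

```text
time: 33.82
eef_pos: [0.5796, -0.4229, 0.3335]
tool_rot: [-1.85, -2.181, -0.334]
wrist_force: [0.1, -0.1, -0.3]
gripper_width: 0.0733
```

```bash
python3 - <<'E'
from h import *
np.set_printoptions(precision=4,suppress=True)
s=arm.observe();print(s['eef_pos'],s['q'],turn(9))
snap('scene','s18');snap('top','t18');crop('s18',120,0,380,200,3,'c23');crop('t18',340,130,520,280,4,'c21b')
E
```

```text
[ 0.5796 -0.4229  0.3335] [ 0.8285  0.7121 -0.2826  0.9992 -0.0746  1.6883  0.7539] [-0.3466 -0.0493 -0.0066]
```

View pics/c23.png

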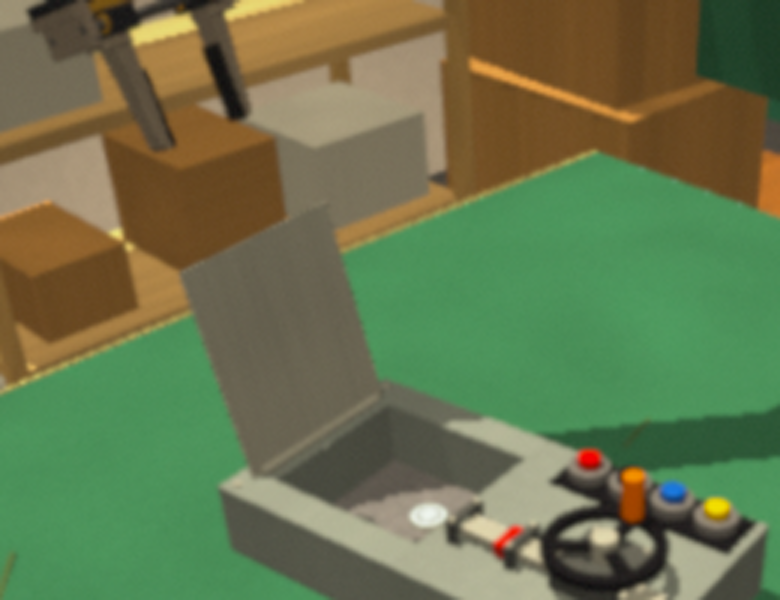

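View pics/c21b.png

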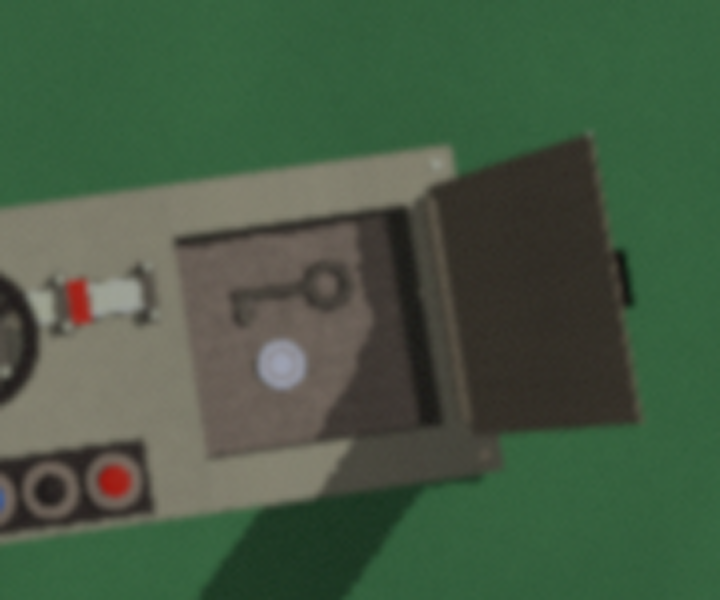

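carry_out([
  {"translation": [-0.0007, 0.0023, -0.0285], "angular": [0, 0, 0], "hand": 0.8},
  {"translation": [-0.0007, 0.0023, -0.0285], "angular": [0, 0, 0], "hand": 0.8},
  {"translation": [-0.0007, 0.0023, -0.0285], "angular": [0, 0, 0], "hand": 0.8},
  {"translation": [0, 0, 0], "angular": [0, 0, 0], "hand": 0.8},
  {"translation": [0, 0, 0], "angular": [0, 0, 0], "hand": 0.8},
  {"translation": [0, 0, 0], "angular": [0, 0, 0], "hand": 0.8},
  {"translation": [0, 0, 0], "angular": [0, 0, 0], "hand": 0.8},
  {"translation": [0, 0, 0], "angular": [0, 0, 0], "hand": 0.8},
])

```text
time: 34.58
eef_pos: [0.578, -0.4181, 0.248]
tool_rot: [-1.853, -2.18, -0.335]
wrist_force: [-0.3, 0.4, 0.1]
gripper_width: 0.0731
```

```bash
python3 - <<'E'
from h import *
np.set_printoptions(precision=4,suppress=True)
s=arm.observe();print(s['eef_pos'],s['q'],turn(9))
snap('top','t19');crop('t19',440,130,640,280,4,'c24')
E
```

```text
[ 0.578  -0.4181  0.248 ] [ 0.8375  0.7431 -0.2837  1.133  -0.0643  1.5261  0.7753] [-0.3461 -0.0482 -0.0047]
```

View pics/c24.png

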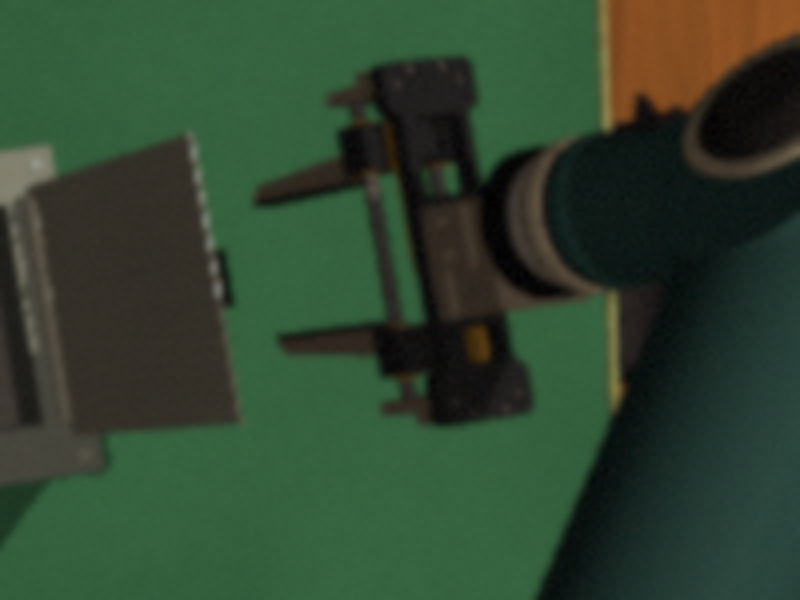

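carry_out([
  {"translation": [-0.0009, 0.0055, -0.0141], "angular": [0, 0, 0], "hand": 0.8},
  {"translation": [-0.0009, 0.0055, -0.0141], "angular": [0, 0, 0], "hand": 0.8},
  {"translation": [-0.0009, 0.0055, -0.0141], "angular": [0, 0, 0], "hand": 0.8},
  {"translation": [-0.0009, 0.0055, -0.0141], "angular": [0, 0, 0], "hand": 0.8},
  {"translation": [0, 0, 0], "angular": [0, 0, 0], "hand": 0.8},
  {"translation": [0, 0, 0], "angular": [0, 0, 0], "hand": 0.8},
  {"translation": [0, 0, 0], "angular": [0, 0, 0], "hand": 0.8},
  {"translation": [0, 0, 0], "angular": [0, 0, 0], "hand": 0.8},
])

```text
time: 35.3
eef_pos: [0.5742, -0.3964, 0.1907]
tool_rot: [-1.853, -2.179, -0.335]
wrist_force: [0.2, -0.7, -0.3]
gripper_width: 0.0737
```

```bash
python3 - <<'E'
from h import *
np.set_printoptions(precision=4,suppress=True)
s=arm.observe();print(s['eef_pos'],s['q'],s['wrist_force'])
snap('top','t20');crop('t20',440,130,640,280,4,'c25')
E
```

```text
[ 0.5742 -0.3964  0.1907] [ 0.8324  0.754  -0.2887  1.2462 -0.0613  1.4024  0.7741] [ 0.2402 -0.6515 -0.334 ]
```

View pics/c25.png

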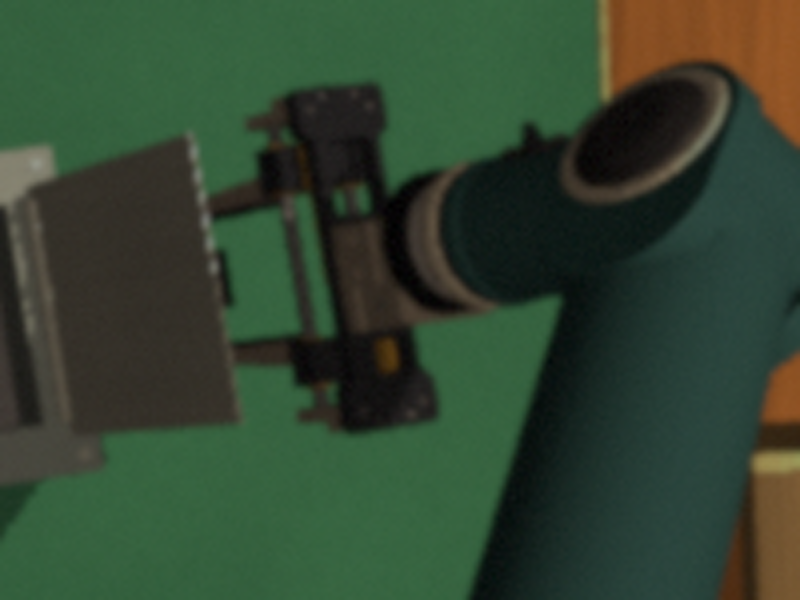

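```bash
python3 flap.py 103.8 0 32 .193 .012
```

```text
ang [-0.0108 -0.0017 -0.    ]
0 100.6 [-0.0012, 0.0075, 0.0035]
1 97.3 [-0.0012, 0.0076, 0.0031]
2 94.1 [-0.0012, 0.0077, 0.0026]
3 90.8 [-0.0013, 0.0079, 0.0022]
4 87.6 [-0.0012, 0.008, 0.0017]
5 84.3 [-0.0013, 0.0081, 0.0012]
6 81.1 [-0.0013, 0.0082, 0.0008]
7 77.8 [-0.0013, 0.0082, 0.0003]
8 74.6 [-0.0013, 0.0081, -0.0002]
9 71.4 [-0.0013, 0.0082, -0.0006]
10 68.1 [-0.0013, 0.0081, -0.0011]
11 64.9 [-0.0013, 0.0081, -0.0016]
12 61.6 [-0.0012, 0.0079, -0.0021]
13 58.4 [-0.0013, 0.0078, -0.0025]
14 55.1 [-0.0012, 0.0077, -0.0029]
15 51.9 [-0.0012, 0.0075, -0.0034]
16 48.7 [-0.0011, 0.0073, -0.0039]
17 45.4 [-0.0011, 0.007, -0.0042]
18 42.2 [-0.0011, 0.0068, -0.0047]
19 38.9 [-0.0011, 0.0066, -0.005]
20 35.7 [-0.001, 0.0062, -0.0054]
21 32.4 [-0.0009, 0.006, -0.0058]
22 29.2 [-0.0009, 0.0056, -0.0061]
23 26.0 [-0.0008, 0.0052, -0.0064]
24 22.7 [-0.0008, 0.0049, -0.0068]
25 19.5 [-0.0007, 0.0045, -0.0069]
26 16.2 [-0.0007, 0.0042, -0.0073]
27 13.0 [-0.0005, 0.0037, -0.0075]
28 9.7 [-0.0006, 0.0032, -0.0077]
29 6.5 [-0.0004, 0.0029, -0.0078]
30 3.2 [-0.0004, 0.0024, -0.008]
31 0.0 [-0.0003, 0.0019, -0.0082]
```

carry_out([
  {"translation": [0, 0, 0], "angular": [0, 0, 0], "hand": 0.2},
  {"translation": [0, 0, 0], "angular": [0, 0, 0], "hand": 0.2},
  {"translation": [0, 0, 0], "angular": [0, 0, 0], "hand": 0.2},
  {"translation": [0, 0, 0], "angular": [0, 0, 0], "hand": 0.2},
  {"translation": [0, 0, 0], "angular": [0, 0, 0], "hand": 0.2},
  {"translation": [0, 0, 0], "angular": [0, 0, 0], "hand": 0.2},
  {"translation": [0, 0, 0], "angular": [0, 0, 0], "hand": 0.2},
  {"translation": [0, 0, 0], "angular": [0, 0, 0], "hand": 0.2},
], newtons=25)

```text
time: 36.02
eef_pos: [0.5751, -0.3951, 0.1893]
tool_rot: [-1.852, -2.179, -0.337]
wrist_force: [5.6, -1.2, -2.0]
gripper_width: 0.0356
```

carry_out([
  {"translation": [-0.0012, 0.0075, 0.0035], "angular": [-0.0108, -0.0017, 0], "hand": 0.2},
  {"translation": [-0.0012, 0.0076, 0.0031], "angular": [-0.0108, -0.0017, 0], "hand": 0.2},
  {"translation": [-0.0012, 0.0077, 0.0026], "angular": [-0.0108, -0.0017, 0], "hand": 0.2},
  {"translation": [-0.0013, 0.0079, 0.0022], "angular": [-0.0108, -0.0017, 0], "hand": 0.2},
  {"translation": [-0.0012, 0.008, 0.0017], "angular": [-0.0108, -0.0017, 0], "hand": 0.2},
  {"translation": [-0.0013, 0.0081, 0.0012], "angular": [-0.0108, -0.0017, 0], "hand": 0.2},
  {"translation": [-0.0013, 0.0082, 0.0008], "angular": [-0.0108, -0.0017, 0], "hand": 0.2},
  {"translation": [-0.0013, 0.0082, 0.0003], "angular": [-0.0108, -0.0017, 0], "hand": 0.2},
])

```text
time: 36.68
eef_pos: [0.565, -0.3331, 0.2051]
tool_rot: [-1.903, -2.237, -0.258]
wrist_force: [5.9, -2.1, -1.6]
gripper_width: 0.0355
```

carry_out([
  {"translation": [-0.0013, 0.0081, -0.0002], "angular": [-0.0108, -0.0017, 0], "hand": 0.2},
  {"translation": [-0.0013, 0.0082, -0.0006], "angular": [-0.0108, -0.0017, 0], "hand": 0.2},
  {"translation": [-0.0013, 0.0081, -0.0011], "angular": [-0.0108, -0.0017, 0], "hand": 0.2},
  {"translation": [-0.0013, 0.0081, -0.0016], "angular": [-0.0108, -0.0017, 0], "hand": 0.2},
  {"translation": [-0.0012, 0.0079, -0.0021], "angular": [-0.0108, -0.0017, 0], "hand": 0.2},
  {"translation": [-0.0013, 0.0078, -0.0025], "angular": [-0.0108, -0.0017, 0], "hand": 0.2},
  {"translation": [-0.0012, 0.0077, -0.0029], "angular": [-0.0108, -0.0017, 0], "hand": 0.2},
  {"translation": [-0.0012, 0.0075, -0.0034], "angular": [-0.0108, -0.0017, 0], "hand": 0.2},
])

```text
time: 37.35
eef_pos: [0.5543, -0.2678, 0.1908]
tool_rot: [-1.946, -2.291, -0.178]
wrist_force: [5.7, -0.2, 3.0]
gripper_width: 0.0359
```

```bash
python3 - <<'E'
from h import *
np.set_printoptions(precision=4,suppress=True)
s=arm.observe();print(s['eef_pos'],s['q'],s['wrist_force'])
snap('scene','s21');crop('s21',140,0,400,200,3,'c26')
E
```

```text
[ 0.5543 -0.2678  0.1908] [ 0.6953  0.5197 -0.3087  1.6155  0.0015  1.1193  0.5798] [ 5.7003 -0.2389  3.0387]
```

View pics/c26.png

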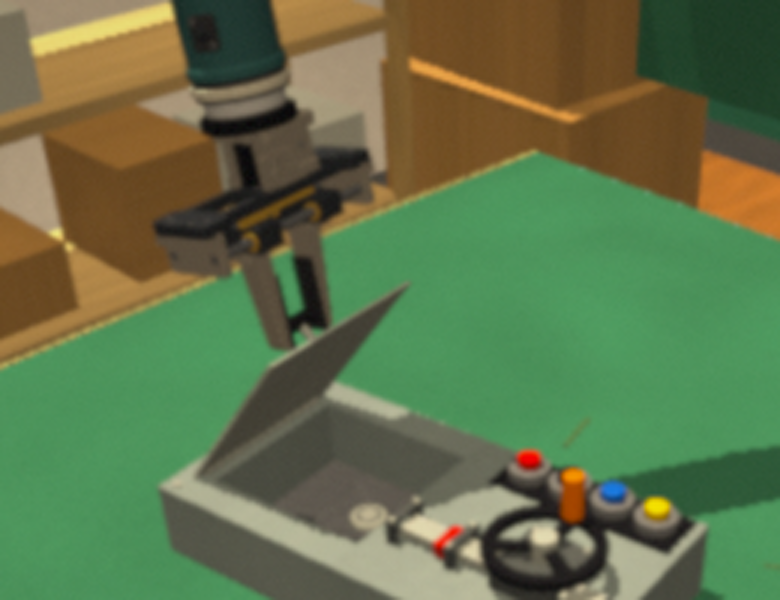

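carry_out([
  {"translation": [-0.0011, 0.0073, -0.0039], "angular": [-0.0108, -0.0017, 0], "hand": 0.2},
  {"translation": [-0.0011, 0.007, -0.0042], "angular": [-0.0108, -0.0017, 0], "hand": 0.2},
  {"translation": [-0.0011, 0.0068, -0.0047], "angular": [-0.0108, -0.0017, 0], "hand": 0.2},
  {"translation": [-0.0011, 0.0066, -0.005], "angular": [-0.0108, -0.0017, 0], "hand": 0.2},
  {"translation": [-0.001, 0.0062, -0.0054], "angular": [-0.0108, -0.0017, 0], "hand": 0.2},
  {"translation": [-0.0009, 0.006, -0.0058], "angular": [-0.0108, -0.0017, 0], "hand": 0.2},
  {"translation": [-0.0009, 0.0056, -0.0061], "angular": [-0.0108, -0.0017, 0], "hand": 0.2},
  {"translation": [-0.0008, 0.0052, -0.0064], "angular": [-0.0108, -0.0017, 0], "hand": 0.2},
])

```text
time: 38.07
eef_pos: [0.5459, -0.2166, 0.1485]
tool_rot: [-1.99, -2.344, -0.094]
wrist_force: [5.4, 0.9, 2.7]
gripper_width: 0.0356
```

carry_out([
  {"translation": [-0.0004, 0.0025, -0.0034], "angular": [-0.0054, -0.0008, 0], "hand": 0.2},
  {"translation": [-0.0004, 0.0024, -0.0034], "angular": [-0.0054, -0.0008, 0], "hand": 0.2},
  {"translation": [-0.0004, 0.0023, -0.0034], "angular": [-0.0054, -0.0008, 0], "hand": 0.2},
  {"translation": [-0.0003, 0.0022, -0.0035], "angular": [-0.0054, -0.0008, 0], "hand": 0.2},
  {"translation": [-0.0004, 0.0021, -0.0036], "angular": [-0.0054, -0.0008, 0], "hand": 0.2},
  {"translation": [-0.0003, 0.0021, -0.0037], "angular": [-0.0054, -0.0008, 0], "hand": 0.2},
  {"translation": [-0.0003, 0.0019, -0.0037], "angular": [-0.0054, -0.0008, 0], "hand": 0.2},
  {"translation": [-0.0002, 0.0018, -0.0038], "angular": [-0.0054, -0.0008, 0], "hand": 0.2},
])

```text
time: 38.73
eef_pos: [0.5431, -0.1995, 0.1199]
tool_rot: [-2.011, -2.37, -0.051]
wrist_force: [4.6, 2.1, 2.9]
gripper_width: 0.0357
```

carry_out([
  {"translation": [-0.0003, 0.0016, -0.0038], "angular": [-0.0054, -0.0008, 0], "hand": 0.2},
  {"translation": [-0.0003, 0.0016, -0.0039], "angular": [-0.0054, -0.0008, 0], "hand": 0.2},
  {"translation": [-0.0002, 0.0015, -0.0039], "angular": [-0.0054, -0.0008, 0], "hand": 0.2},
  {"translation": [-0.0002, 0.0014, -0.0039], "angular": [-0.0054, -0.0008, 0], "hand": 0.2},
  {"translation": [-0.0002, 0.0012, -0.004], "angular": [-0.0054, -0.0008, 0], "hand": 0.2},
  {"translation": [-0.0001, 0.0006, -0.002], "angular": [-0.0027, -0.0004, 0], "hand": 0.2},
  {"translation": [-0.0001, 0.0006, -0.002], "angular": [-0.0027, -0.0004, 0], "hand": 0.2},
  {"translation": [0, 0, 0], "angular": [0, 0, 0], "hand": 0.2},
])

```text
time: 39.4
eef_pos: [0.5417, -0.191, 0.096]
tool_rot: [-2.027, -2.389, -0.017]
wrist_force: [6.3, 1.7, -2.4]
gripper_width: 0.0358
```

carry_out([
  {"translation": [0, 0.0004, -0.0012], "angular": [0, 0, 0], "hand": 0.2},
  {"translation": [0, 0.0004, -0.0012], "angular": [0, 0, 0], "hand": 0.2},
  {"translation": [0, 0.0004, -0.0012], "angular": [0, 0, 0], "hand": 0.2},
  {"translation": [0, 0.0004, -0.0012], "angular": [0, 0, 0], "hand": 0.2},
  {"translation": [0, 0, -0.0012], "angular": [0, 0, 0], "hand": 0.2},
  {"translation": [0, 0, -0.0012], "angular": [0, 0, 0], "hand": 0.2},
  {"translation": [0, 0, 0], "angular": [0, 0, 0], "hand": 0.2},
  {"translation": [0, 0, 0], "angular": [0, 0, 0], "hand": 0.2},
])

```text
time: 40.07
eef_pos: [0.5414, -0.1892, 0.0889]
tool_rot: [-2.027, -2.389, -0.017]
wrist_force: [6.0, 2.4, 0.8]
gripper_width: 0.0356
```

```bash
python3 - <<'E'
from h import *
np.set_printoptions(precision=4,suppress=True)
s=arm.observe();print(s['eef_pos'],s['wrist_force'])
snap('scene','s22');crop('s22',160,40,400,220,3.3,'c27')
E
```

```text
[ 0.5414 -0.1892  0.0889] [5.9985 2.4096 0.8376]
```

View pics/c27.png

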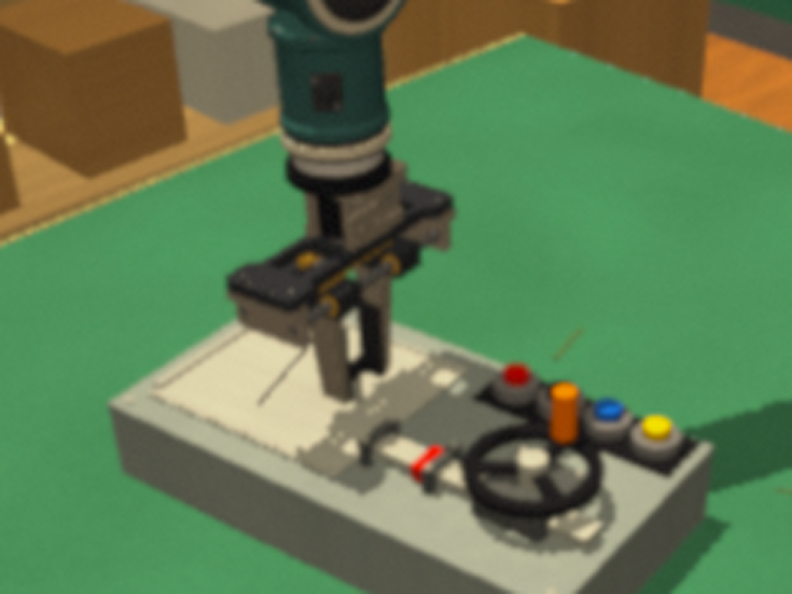

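carry_out([
  {"translation": [0, 0, -0.001], "angular": [0, 0, 0], "hand": 0.2},
  {"translation": [0, 0, -0.001], "angular": [0, 0, 0], "hand": 0.2},
  {"translation": [0, 0, -0.001], "angular": [0, 0, 0], "hand": 0.2},
  {"translation": [0, 0, -0.001], "angular": [0, 0, 0], "hand": 0.2},
  {"translation": [0, 0, -0.001], "angular": [0, 0, 0], "hand": 0.2},
  {"translation": [0, 0, 0], "angular": [0, 0, 0], "hand": 0.2},
  {"translation": [0, 0, 0], "angular": [0, 0, 0], "hand": 0.2},
  {"translation": [0, 0, 0], "angular": [0, 0, 0], "hand": 0.2},
])

```text
time: 40.78
eef_pos: [0.5415, -0.1891, 0.0875]
tool_rot: [-2.027, -2.389, -0.016]
wrist_force: [-3.1, 5.4, 26.4]
gripper_width: 0.0354
```

carry_out([
  {"translation": [0, 0, 0.004], "angular": [0, 0, 0], "hand": 0.2},
  {"translation": [0, 0, 0], "angular": [0, 0, 0], "hand": 0.7},
  {"translation": [0, 0, 0], "angular": [0, 0, 0], "hand": 0.7},
  {"translation": [0, 0, 0], "angular": [0, 0, 0], "hand": 0.7},
  {"translation": [0, 0, 0], "angular": [0, 0, 0], "hand": 0.7},
  {"translation": [0, 0, 0], "angular": [0, 0, 0], "hand": 0.7},
  {"translation": [0, 0, 0.03], "angular": [0, 0, 0], "hand": 0.7},
  {"translation": [0, 0, 0.04], "angular": [0, 0, 0], "hand": 0.7},
])

```text
time: 41.45
eef_pos: [0.5381, -0.1901, 0.1554]
tool_rot: [-2.023, -2.38, -0.011]
wrist_force: [0.6, -0.2, -0.0]
gripper_width: 0.0641
```

carry_out([
  {"translation": [-0.0088, 0.035, 0.015], "angular": [0, 0, 0], "hand": 0.6},
  {"translation": [-0.0088, 0.035, 0], "angular": [0, 0, 0], "hand": 0.6},
  {"translation": [-0.0088, 0.035, 0], "angular": [0, 0, 0], "hand": 0.6},
  {"translation": [-0.0087, 0.035, 0], "angular": [0, 0, 0], "hand": 0.6},
  {"translation": [-0.0087, 0.035, 0], "angular": [0, 0, 0], "hand": 0.6},
  {"translation": [0, 0, 0], "angular": [0, 0, 0], "hand": 0.6},
  {"translation": [0, 0, 0], "angular": [0, 0, 0], "hand": 0.6},
  {"translation": [0, 0, 0], "angular": [0, 0, 0], "hand": 0.6},
])

```text
time: 42.12
eef_pos: [0.4975, -0.0165, 0.1734]
tool_rot: [-2.029, -2.387, -0.015]
wrist_force: [0.1, 0.5, 0.0]
gripper_width: 0.0551
```

```bash
python3 - <<'E'
from h import *
np.set_printoptions(precision=4,suppress=True)
s=arm.observe();print(s['eef_pos'],s['wrist_force'],turn(9))
snap('scene','s23');crop('s23',160,60,400,240,3.3,'c28')
E
```

```text
[ 0.4975 -0.0165  0.1734] [0.1449 0.4691 0.002 ] [-0.013  -0.0003 -0.0045]
```

View pics/c28.png

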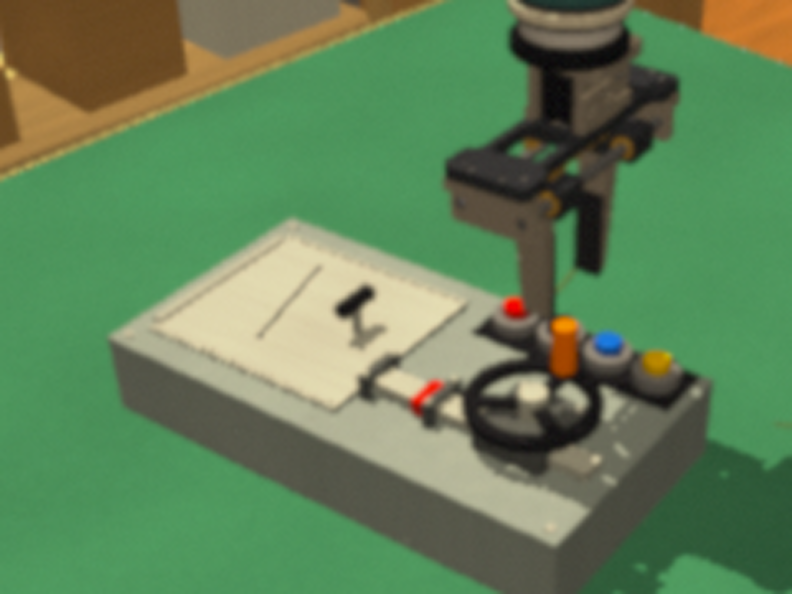

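carry_out([
  {"translation": [0, 0.0015, -0.02], "angular": [0, 0, 0], "hand": 0.6},
  {"translation": [0, 0, -0.02], "angular": [0, 0, 0], "hand": 0.6},
  {"translation": [0, 0, -0.02], "angular": [0, 0, 0], "hand": 0.6},
  {"translation": [0, 0, 0], "angular": [0, 0, 0], "hand": 0.6},
  {"translation": [0, 0, 0], "angular": [0, 0, 0], "hand": 0},
  {"translation": [0, 0, 0], "angular": [0, 0, 0], "hand": 0},
  {"translation": [0, 0, 0], "angular": [0, 0, 0], "hand": 0},
  {"translation": [0, 0, 0], "angular": [0, 0, 0], "hand": 0},
], newtons=25)

```text
time: 42.83
eef_pos: [0.4984, -0.0146, 0.1146]
tool_rot: [-2.031, -2.388, -0.018]
wrist_force: [0.1, -0.3, -0.3]
gripper_width: 0.0306
```

carry_out([
  {"translation": [0, 0, 0], "angular": [0, 0, 0], "hand": 0},
  {"translation": [0, 0, 0], "angular": [0, 0, 0], "hand": 0},
  {"translation": [0, 0, 0], "angular": [0, 0, 0], "hand": 0},
  {"translation": [0, 0, 0], "angular": [0, 0, 0], "hand": 0},
  {"translation": [0, 0, 0], "angular": [0, 0, 0], "hand": 0},
  {"translation": [0, 0, 0], "angular": [0, 0, 0], "hand": 0},
  {"translation": [0, 0, 0], "angular": [0, 0, 0], "hand": 0},
  {"translation": [0, 0, 0], "angular": [0, 0, 0], "hand": 0},
])

```text
time: 43.5
eef_pos: [0.4977, -0.0144, 0.1141]
tool_rot: [-2.029, -2.387, -0.016]
wrist_force: [-2.3, -0.6, 5.1]
gripper_width: 0.0176
```

```bash
python3 circ.py 189 -15 24 0
```

```text
0 174.0 [-0.0003, 0.0105, 0]  1 159.0 [0.0025, 0.0101, 0]  2 144.0 [0.0049, 0.0092, 0]  3 129.0 [0.0072, 0.0076, 0]
4 114.0 [0.0089, 0.0054, 0]  5 99.0 [0.0100, 0.0030, 0]  6 84.0 [0.0105, 0.0003, 0]  7 69.0 [0.0101, -0.0025, 0]
8 54.0 [0.0092, -0.0049, 0]  9 39.0 [0.0076, -0.0072, 0]  10 24.0 [0.0054, -0.0089, 0]  11 9.0 [0.0030, -0.0100, 0]
12 -6.0 [0.0003, -0.0105, 0]  13 -21.0 [-0.0025, -0.0101, 0]  14 -36.0 [-0.0049, -0.0092, 0]  15 -51.0 [-0.0072, -0.0076, 0]
16 -66.0 [-0.0089, -0.0054, 0]  17 -81.0 [-0.0100, -0.0030, 0]  18 -96.0 [-0.0105, -0.0003, 0]  19 -111.0 [-0.0101, 0.0025, 0]
20 -126.0 [-0.0092, 0.0049, 0]  21 -141.0 [-0.0076, 0.0072, 0]  22 -156.0 [-0.0054, 0.0089, 0]  23 -171.0 [-0.0030, 0.0100, 0]
```

carry_out([
  {"translation": [-0.0003, 0.0105, 0], "angular": [0, 0, 0], "hand": 0},
  {"translation": [0.0025, 0.0101, 0], "angular": [0, 0, 0], "hand": 0},
  {"translation": [0.0049, 0.0092, 0], "angular": [0, 0, 0], "hand": 0},
  {"translation": [0.0072, 0.0076, 0], "angular": [0, 0, 0], "hand": 0},
  {"translation": [0.0089, 0.0054, 0], "angular": [0, 0, 0], "hand": 0},
  {"translation": [0.01, 0.003, 0], "angular": [0, 0, 0], "hand": 0},
  {"translation": [0.0105, 0.0003, 0], "angular": [0, 0, 0], "hand": 0},
  {"translation": [0.0101, -0.0025, 0], "angular": [0, 0, 0], "hand": 0},
])

```text
time: 44.17
eef_pos: [0.5508, 0.0298, 0.1141]
tool_rot: [-2.027, -2.387, -0.013]
wrist_force: [-5.4, -1.3, 9.4]
gripper_width: 0.0173
```

carry_out([
  {"translation": [0.0092, -0.0049, 0], "angular": [0, 0, 0], "hand": 0},
  {"translation": [0.0076, -0.0072, 0], "angular": [0, 0, 0], "hand": 0},
  {"translation": [0.0054, -0.0089, 0], "angular": [0, 0, 0], "hand": 0},
  {"translation": [0.003, -0.01, 0], "angular": [0, 0, 0], "hand": 0},
  {"translation": [0.0003, -0.0105, 0], "angular": [0, 0, 0], "hand": 0},
  {"translation": [-0.0025, -0.0101, 0], "angular": [0, 0, 0], "hand": 0},
  {"translation": [-0.0049, -0.0092, 0], "angular": [0, 0, 0], "hand": 0},
  {"translation": [-0.0072, -0.0076, 0], "angular": [0, 0, 0], "hand": 0},
])

```text
time: 44.83
eef_pos: [0.5634, -0.0383, 0.1141]
tool_rot: [-2.029, -2.389, -0.021]
wrist_force: [2.4, 6.1, 5.6]
gripper_width: 0.0172
```

carry_out([
  {"translation": [-0.0089, -0.0054, 0], "angular": [0, 0, 0], "hand": 0},
  {"translation": [-0.01, -0.003, 0], "angular": [0, 0, 0], "hand": 0},
  {"translation": [-0.0105, -0.0003, 0], "angular": [0, 0, 0], "hand": 0},
  {"translation": [-0.0101, 0.0025, 0], "angular": [0, 0, 0], "hand": 0},
  {"translation": [-0.0092, 0.0049, 0], "angular": [0, 0, 0], "hand": 0},
  {"translation": [-0.0076, 0.0072, 0], "angular": [0, 0, 0], "hand": 0},
  {"translation": [-0.0054, 0.0089, 0], "angular": [0, 0, 0], "hand": 0},
  {"translation": [-0.003, 0.01, 0], "angular": [0, 0, 0], "hand": 0},
])

```text
time: 45.5
eef_pos: [0.4982, -0.0169, 0.1141]
tool_rot: [-2.034, -2.388, -0.016]
wrist_force: [4.2, -3.6, 3.4]
gripper_width: 0.0173
```

```bash
python3 - <<'E'
from h import *
np.set_printoptions(precision=4,suppress=True)
s=arm.observe();print(s['eef_pos'],s['wrist_force'])
snap('scene','s24');crop('s24',160,60,400,240,3.3,'c29')
E
```

```text
[ 0.4982 -0.0169  0.1141] [ 4.1699 -3.5885  3.3996]
```

View pics/c29.png

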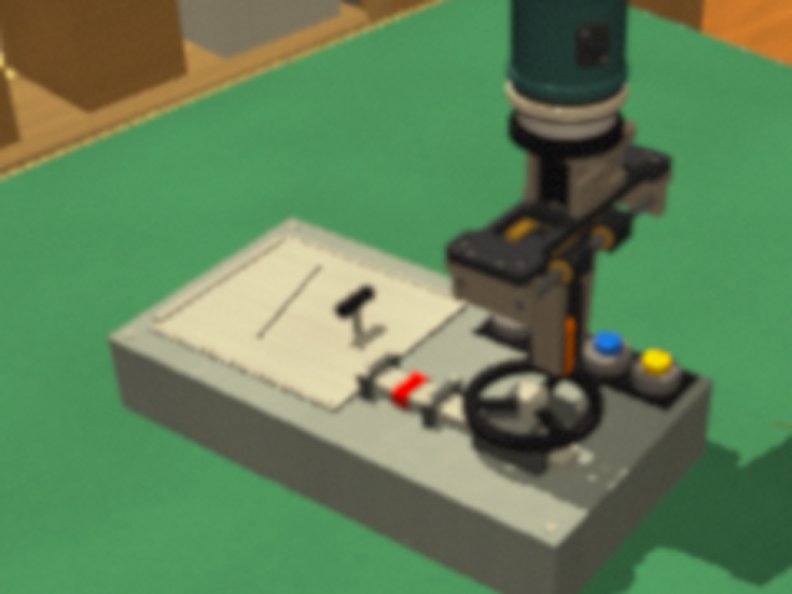

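Halfway (collar mid-travel at crop 408,390). Second turn, last rows gentle.

carry_out([
  {"translation": [-0.0003, 0.0105, 0], "angular": [0, 0, 0], "hand": 0},
  {"translation": [0.0025, 0.0101, 0], "angular": [0, 0, 0], "hand": 0},
  {"translation": [0.0049, 0.0092, 0], "angular": [0, 0, 0], "hand": 0},
  {"translation": [0.0072, 0.0076, 0], "angular": [0, 0, 0], "hand": 0},
  {"translation": [0.0089, 0.0054, 0], "angular": [0, 0, 0], "hand": 0},
  {"translation": [0.01, 0.003, 0], "angular": [0, 0, 0], "hand": 0},
  {"translation": [0.0105, 0.0003, 0], "angular": [0, 0, 0], "hand": 0},
  {"translation": [0.0101, -0.0025, 0], "angular": [0, 0, 0], "hand": 0},
])

```text
time: 46.22
eef_pos: [0.5501, 0.0299, 0.1141]
tool_rot: [-2.026, -2.387, -0.013]
wrist_force: [-4.9, 0.9, 10.7]
gripper_width: 0.0177
```

carry_out([
  {"translation": [0.0092, -0.0049, 0], "angular": [0, 0, 0], "hand": 0},
  {"translation": [0.0076, -0.0072, 0], "angular": [0, 0, 0], "hand": 0},
  {"translation": [0.0054, -0.0089, 0], "angular": [0, 0, 0], "hand": 0},
  {"translation": [0.003, -0.01, 0], "angular": [0, 0, 0], "hand": 0},
  {"translation": [0.0003, -0.0105, 0], "angular": [0, 0, 0], "hand": 0},
  {"translation": [-0.0025, -0.0101, 0], "angular": [0, 0, 0], "hand": 0},
  {"translation": [-0.0049, -0.0092, 0], "angular": [0, 0, 0], "hand": 0},
  {"translation": [-0.0072, -0.0076, 0], "angular": [0, 0, 0], "hand": 0},
])

```text
time: 46.88
eef_pos: [0.5632, -0.0385, 0.1141]
tool_rot: [-2.029, -2.388, -0.021]
wrist_force: [2.2, 4.7, 5.8]
gripper_width: 0.0171
```

carry_out([
  {"translation": [-0.0089, -0.0054, 0], "angular": [0, 0, 0], "hand": 0},
  {"translation": [-0.01, -0.003, 0], "angular": [0, 0, 0], "hand": 0},
  {"translation": [-0.0105, -0.0003, 0], "angular": [0, 0, 0], "hand": 0},
  {"translation": [-0.0101, 0.0025, 0], "angular": [0, 0, 0], "hand": 0},
  {"translation": [-0.0092, 0.0049, 0], "angular": [0, 0, 0], "hand": 0},
  {"translation": [-0.0076, 0.0072, 0], "angular": [0, 0, 0], "hand": 0},
  {"translation": [-0.0054, 0.0089, 0], "angular": [0, 0, 0], "hand": 0},
  {"translation": [0, 0, 0], "angular": [0, 0, 0], "hand": 0},
])

```text
time: 47.55
eef_pos: [0.5003, -0.0235, 0.1141]
tool_rot: [-2.028, -2.389, -0.018]
wrist_force: [1.0, 4.5, 7.2]
gripper_width: 0.0173
```

carry_out([
  {"translation": [-0.0013, 0.0033, 0], "angular": [0, 0, 0], "hand": 0},
  {"translation": [-0.001, 0.0033, 0], "angular": [0, 0, 0], "hand": 0},
  {"translation": [-0.0007, 0.0034, 0], "angular": [0, 0, 0], "hand": 0},
  {"translation": [-0.0004, 0.0035, 0], "angular": [0, 0, 0], "hand": 0},
  {"translation": [0, 0.003, 0], "angular": [0, 0, 0], "hand": 0},
  {"translation": [0, 0, 0], "angular": [0, 0, 0], "hand": 0},
  {"translation": [0, 0, 0], "angular": [0, 0, 0], "hand": 0},
  {"translation": [0, 0, 0], "angular": [0, 0, 0], "hand": 0},
])

```text
time: 48.22
eef_pos: [0.4977, -0.0141, 0.1141]
tool_rot: [-2.037, -2.387, -0.009]
wrist_force: [2.3, -10.5, 9.6]
gripper_width: 0.0172
```

```bash
python3 - <<'E'
from h import *
np.set_printoptions(precision=4,suppress=True)
s=arm.observe();print(s['eef_pos'],s['wrist_force'])
d=s['eef_pos'][:2]-[.5374,-.0087];print(np.degrees(np.arctan2(d[1],d[0]))%360,np.linalg.norm(d))
snap('scene','s25');crop('s25',220,110,360,215,5.5,'c30')
E
```

```text
[ 0.4977 -0.0141  0.1141] [  2.298  -10.5036   9.5878]
187.69928007704894 0.040097140279174784
```

View pics/c30.png

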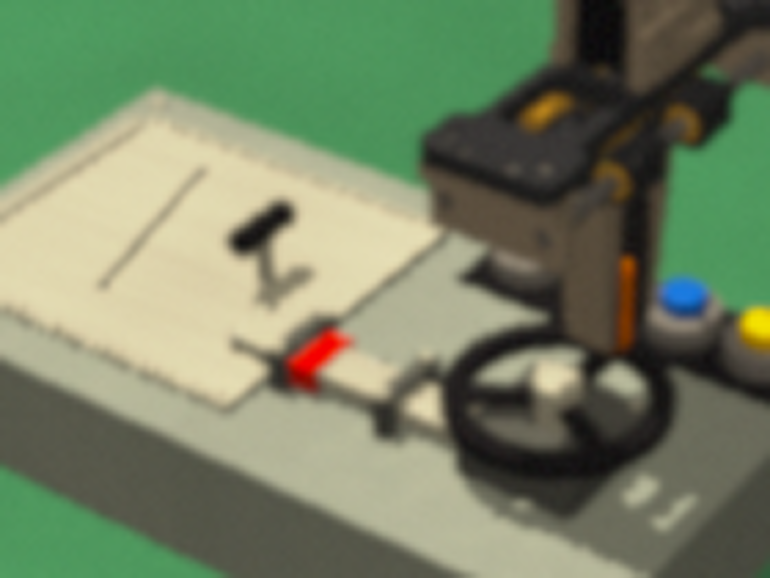

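carry_out([
  {"translation": [0, 0, 0], "angular": [0, 0, 0], "hand": 0.6},
  {"translation": [0, 0, 0], "angular": [0, 0, 0], "hand": 0.6},
  {"translation": [0, 0, 0], "angular": [0, 0, 0], "hand": 0.6},
  {"translation": [0, 0, 0], "angular": [0, 0, 0], "hand": 0.6},
  {"translation": [0, 0, 0], "angular": [0, 0, 0], "hand": 0.6},
  {"translation": [0, 0, 0.03], "angular": [0, 0, 0], "hand": 0.6},
  {"translation": [0, 0, 0.04], "angular": [0, 0, 0], "hand": 0.6},
  {"translation": [0, 0, 0.04], "angular": [0, 0, 0], "hand": 0.6},
])

```text
time: 48.93
eef_pos: [0.4958, -0.0073, 0.2238]
tool_rot: [-2.025, -2.386, -0.013]
wrist_force: [1.6, -0.2, -0.5]
gripper_width: 0.0547
```

carry_out([
  {"translation": [-0.015, 0.038, 0], "angular": [0, 0, 0], "hand": 0.6},
  {"translation": [-0.015, 0.038, 0], "angular": [0, 0, 0], "hand": 0.6},
  {"translation": [-0.015, 0.038, 0], "angular": [0, 0, 0], "hand": 0.6},
  {"translation": [-0.015, 0.038, 0], "angular": [0, 0, 0], "hand": 0.6},
  {"translation": [-0.015, 0.038, 0], "angular": [0, 0, 0], "hand": 0.6},
  {"translation": [-0.015, 0.038, 0], "angular": [0, 0, 0], "hand": 0.6},
  {"translation": [0, 0, 0], "angular": [0, 0, 0], "hand": 0.6},
  {"translation": [0, 0, 0], "angular": [0, 0, 0], "hand": 0.6},
])

```text
time: 49.6
eef_pos: [0.4057, 0.2224, 0.2235]
tool_rot: [-2.021, -2.393, -0.016]
wrist_force: [0.3, -0.5, -0.0]
gripper_width: 0.0548
```

```bash
python3 - <<'E'
from h import *
np.set_printoptions(precision=4,suppress=True)
s=arm.observe();print(s['eef_pos'],s['wrist_force'])
snap('scene','s26');snap('top','t26');crop('t26',290,150,480,280,4,'c31');crop('s26',220,110,360,215,5.5,'c32')
E
```

```text
[0.4057 0.2224 0.2235] [ 0.3077 -0.5404 -0.0164]
```

View pics/c31.png

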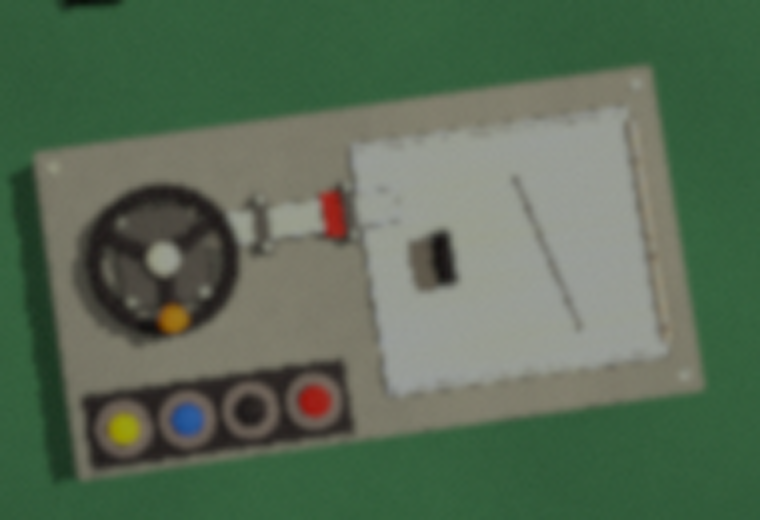

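View pics/c32.png

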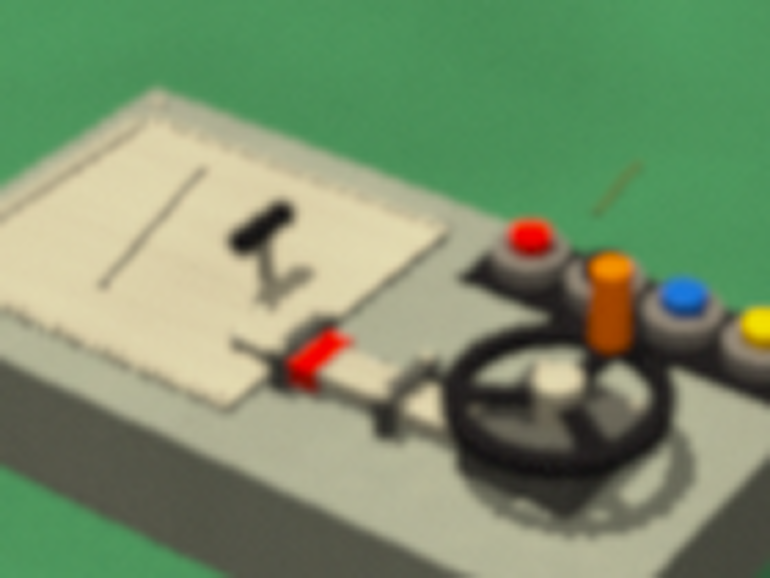

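View pics/s26.png

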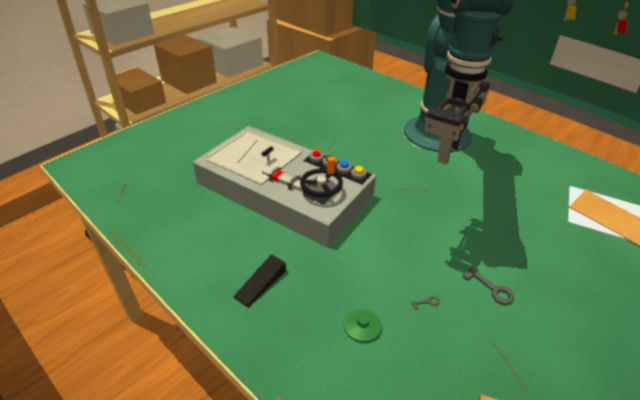

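View pics/t26.png

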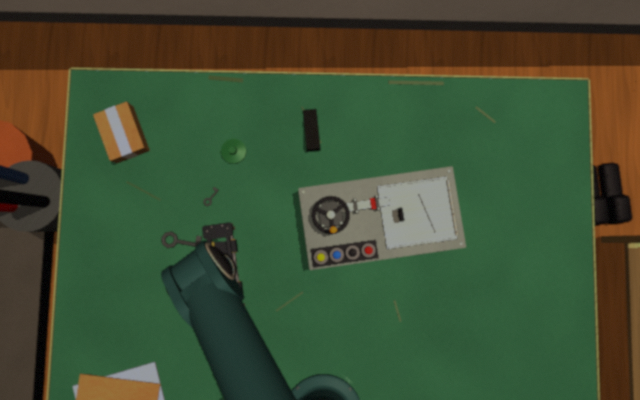

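```bash
python3 - <<'E'
from h import *
g=atz('top',np.array([(174,318)])/4+[290,150]-.375,.146)[0]
a=atz('top',np.array([(162,258)])/4+[290,150]-.375,.106)[0]
d=g[:2]-[.5374,-.0087];print(g,a,np.degrees(np.arctan2(d[1],d[0]))%360-189)
print(arm.observe()['time']); print(arm.hand_in())
E
```

```text
[ 0.49753126 -0.0155355   0.146     ] [ 0.53724172 -0.00827976  0.106     ] 0.7287839097998869
49.7
the job is handed in; nothing more can be done
None
```

The iron key and the one white token are shut in the key safe, and the job was handed in at about 50 s of the 210 s allowed. I saw no fob and no further tokens on the shelf in either camera.

- **Unlocking:** I pressed red, blue, then yellow, each measured down to its end at about 90 mm. The black key was not touched. I wound the handwheel counter-clockwise until it met about 10 N at the stop, with the collar against the left staple. Then I swung the flap to about 104° and it stayed there.
- **Items put away:** I took the middle-sized of the three keys and the token. A picture taken just before closing showed both lying in the well.
- **Closing:** I lowered the flap by its pull, slowing at the end, and pressed it shut with about 26 N. I wound the bolt home to about 10 N at the stop.

**Last checks:** The collar is at the right staple, and the crank handle is within about 1° of its home angle. The flap lies flat. The jar lid, the rubber wedge and the other two keys are where they were. The arm is clear of everything.

One reading to report: while the flap was open, joint 6 briefly read 1.8401 rad against its 1.84 limit. I straightened the tool at once, and nothing reported a fault.

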